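# Re-clamp a bracket in a slide-jaw fixture to expose its back

## Robot

A 6-joint arm with a two-finger parallel gripper is mounted at the origin on a cart in front of the work surface, level with it; the furniture and walls round the work are solid. World frame = base frame: x ahead of the robot, y to its left, z up, the work surface at z = 0. Lengths are in mm, angles in degrees, forces in N, time in s.
With the tool pointing down it reaches from about 350 to 850 mm from the base axis. Payload 8.1 kg.
Tool frame: the origin (TCP) lies midway between the tips of the shut fingers; the grasp point (between the pads) lies hold_point_z behind it (hold_point_z is the distance from the TCP to the grasp point, in mm); z points along the fingers, x is the direction in which the jaws open and shut, and the axes are right-handed (so a half turn about z gives the same grasp; the last joint's range is limited). The gripper opens to 85 mm and grips with 20 to 120 N. Pads are 22 mm wide; open, the fingers measure 114 mm over their backs; the gripper's body (76 mm by 85 mm) begins 54 mm behind the grasp point. The pads swing forward as they close: fully open they stand 13 mm farther back than shut.
Start: joints at [64.034, 7.471, 85.268, -0, 87.261, -4.893], TCP at [215.717, 559.885, 203.592] pointing down, gripper open.
Joint ranges: [-169.43, 169.43], [-51.17, 129.36], [1.28, 143.12], [-76.62, 256.62], [0, 156.53], [-152.29, 152.29]. Speed limits (degrees/s): [136.94, 136.94, 159.86, 180, 180, 180].

## Interface

Orientations are given as [roll, pitch, yaw] about the fixed x, y, z axes, in that order (R = Rz(yaw) Ry(pitch) Rx(roll)).
In Python, from bench import * gives the robot as it stands.
- The arm moves only by the shell command python3 -m pendant 'ROWS' [OPENING] [FORCE]. ROWS is JSON, a list that holds one entry, the list of rows, each a list of 4 numbers: the shift along the tool's x, y, z normalised to -1 to 1, where 1 is 0.02 m, then the turn about the tool's z normalised to -1 to 1, where 1 is 0.08 rad. A call has exactly 10 rows; each row shifts and turns the pose as measured when the row begins, along the tool's axes as they then stand; what a row does not reach is not made up. A row lasts 1/12 s, in which the tool goes at most 41.7 mm and 7.16 degrees, less where a joint would pass 70% of its speed; a pose out of reach is approached as far as the arm can. A call with a number of a shift or a turn outside -1 to 1 is refused whole. A call with a gripper value outside its range is refused whole. OPENING is the gripper's target within -1 to 1 (fully open at 1, half-way at 0, shut at -1), set as the call begins (- or left out, the last holds). The fingers move at their own pace and stop on an object; FORCE is the grip in N (left out, the last holds). Time passes only in rows, so rows that do not move let the fingers close, or fill a call up. It gives the time, the measured TCP pose, the force and the opening at its end, in the units of the state.
- sense(): the state, without advancing time (a new reading comes with each control period).
- snapshot(name): name is "scene" or "top" or "wrist"; returns the picture (400x640x3 uint8, red, green, blue); there is no depth.
- calibration(name): a dict with "mtx" (3x3 intrinsics, pixels), "D" ([k1, k2, p1, p2, k3] as OpenCV has them; the pictures are not rectified), "world_to_cam" (4x4, takes a point from world to camera coordinates); the wrist camera has in their place "hand_eye" (4x4, takes a point from camera to tool coordinates, whose origin is the TCP and whose axes are the tool frame's). Camera axes: x right, y down, z forward; pixel columns grow to the right and rows downward; lengths in mm; the calibration is good to about 2 mm. A picture is of the moment at which its call begins: read the wrist's pose just before it. calibration takes no time and is no camera call.
- hand_in(): hands the job in, once; it reports no verdict.
The state is a dict: "time": time; "joint_pos": joint angles; "qd": joint speeds; "joint_efforts": joint torques, N m; "tool_pos": TCP position; "tcp_rot": TCP orientation; "ft_force": force on the tool from outside, world axes, zero at the start; "wrist_torque": the same for the moment, N m; "finger_gap": finger opening in mm.
Only numpy, scipy, OpenCV 4.12 (cv2) and the standard library are available. Lean on these libraries where they do the work, as an engineer would, in place of code of your own. Each camera call takes 0.05 s, during which the arm holds its last target.

## Task

The bracket stands in the slide-jaw fixture with its tall flat back hidden against the fixed jaw. Slide the moving jaw back, turn the bracket a quarter turn, keeping it upright, so that its back faces the robot's side of the fixture, and stand it flat on the bed, midway along the width of the jaws. Then slide the jaw up until the bracket is held by its two ends between the jaws, let go, and leave the file, marker and bearing lying where they are.

Things in the scene. Friction and masses are not known exactly. Their poses are not given: they have to be found in the camera images.
- fixture: Slide-jaw fixture fixed to the worktop, grey base 110 (x) x 200 (y) x 22 mm; flat bed at z = 22 mm. Origin: underside centre. Its -x side is nearest the robot (turned under 0.4 rad). Fixed jaw at its +y end: 70 mm wide (x, centred), top 50 mm above the worktop, clamping face at y = +50 mm looking to -y, body to y = +86 mm.
- jaw (a joint): Moving jaw, slides along the fixture's y. Value: gap between the clamping faces in m, 0 shut, 0.070 fully drawn back (end stop); grows towards the fixture's -y. No spring: stays where left, dry friction about 4 N. Width and height as the fixed jaw, 44 mm thick in y; its face is at y = 50 mm minus the gap.
- jaw_tab (a point): Middle of the top edge of the moving jaw's upright tab, a dark steel plate 12 mm thick (fixture y) x 40 mm wide (x) by which the jaw is moved; it stands from 50 to 87 mm above the worktop. The jaw's clamping face lies 34 mm to the fixture's +y of this point.
- bracket: Loose aluminium bracket, 0.2-0.4 kg. Foot 36 (x) x 60 (y) x 30 mm high; on it a lug 16 (x) x 40 (y) x 36 mm high with a dark bore, centred at x = -10 mm, flush with the foot's -x face: the tall flat back. Origin: centre of the underside, z up. Starts on the bed, back to the fixed jaw, 36 mm width between the jaws with under 1.5 mm play. To finish, its axes point as the fixture's.
- bracket_back (a point): Point on the bracket's tall flat back: bracket frame (-18, 0, 30) mm.
- file: Bystander: half-round file with wooden handle, 300 x 27 x 27 mm, lying on the worktop right of the fixture. Origin: centre of its underside.
- marker: Bystander: marker pen 132 x 15 mm, lying on the worktop left of the fixture. Origin: centre of its underside.
- bearing: Bystander: ball bearing, 47 mm diameter, 14 mm high, lying on the worktop left of the fixture, near the front edge. Origin: centre of its underside.
Not all that is in view belongs to the job. Of the things that look like the bracket, the middle-sized one is meant.

How it is judged:
By the outcome, as a careful person would: the job done as asked, in the order asked, and still so for the second after the job is handed in, with the robot touching nothing.
It also fails if it takes over 51 s, if anything falls off the work surface, if the arm or the gripper's body presses on something with over 40 N, if the wrist force passes 120 N, or if a joint passes its speed limit or range.

## Working session

There is one attempt and no reset: what is moved stays moved. The work goes in short steps, Python scripts to look and compute and a shell command to move; the robot and the scene stay as the last step left them, time stands still between calls to the robot, and variables do not carry over. Pictures are saved under pics/ and viewed, and the job is handed in when it is done.

```bash
ls; mkdir -p pics
python3 - <<'E'
from bench import *
import cv2
print(sense())
for n in("scene","top","wrist"):
    cv2.imwrite(f"pics/{n}0.png",snapshot(n)[:,:,::-1]); c=calibration(n); print(n,{k:v for k,v in c.items()})
E
```

```text
pics
{'time': 0.0, 'joint_pos': array([ 6.40336838e+01,  7.51756107e+00,  8.53295896e+01, -1.15397233e-03,
        8.72626264e+01, -4.89451182e+00]), 'qd': array([ 0.00663088,  0.22122322,  0.04872612, -0.01405653,  0.06721244,
       -0.08513454]), 'joint_efforts': array([ 7.88219004e-04, -5.69412410e+01, -5.00556958e+01, -3.47015430e-05,
        1.50467036e-02,  6.47454067e-05]), 'tool_pos': array([215.45287879, 559.32272939, 202.5159533 ]), 'tcp_rot': array([-1.79991782e+02,  1.09475088e-01,  6.89282597e+01]), 'ft_force': array([ 0.06678516, -0.12085837,  0.10891915]), 'wrist_torque': array([0.0178882 , 0.04205677, 0.0235415 ]), 'finger_gap': 85.6056022146674}
scene {'mtx': array([[371.26614799,   0.        , 322.20023207],
       [  0.        , 371.26614799, 200.41051703],
       [  0.        ,   0.        ,   1.        ]]), 'D': array([0.01950094, 0.        , 0.        , 0.        , 0.        ]), 'world_to_cam': array([[ 7.10912730e-01, -7.03078192e-01, -1.68566413e-02,
        -3.43741309e+02],
       [-5.21665082e-01, -5.11100153e-01, -6.83112125e-01,
         3.09659487e+02],
[... 668 characters left out ...]
35466e+03],
       [ 0.00000000e+00,  0.00000000e+00,  0.00000000e+00,
         1.00000000e+00]])}
wrist {'mtx': array([[290.86006987,   0.        , 320.30534586],
       [  0.        , 290.86006987, 201.61761364],
       [  0.        ,   0.        ,   1.        ]]), 'D': array([-0.03362604,  0.        ,  0.        ,  0.        ,  0.        ]), 'hand_eye': array([[ 9.99998448e-01,  1.51642178e-03, -8.96479897e-04,
        -1.35020426e-01],
       [-1.17555849e-03,  9.53463057e-01,  3.01507575e-01,
        -7.67752582e+01],
       [ 1.31197312e-03, -3.01506053e-01,  9.53463360e-01,
        -1.70528298e+02],
       [ 0.00000000e+00,  0.00000000e+00,  0.00000000e+00,
         1.00000000e+00]])}
```

View pics/scene0.png

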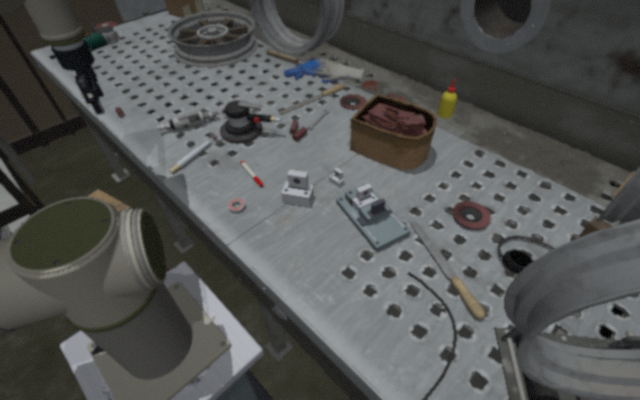

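View pics/top0.png

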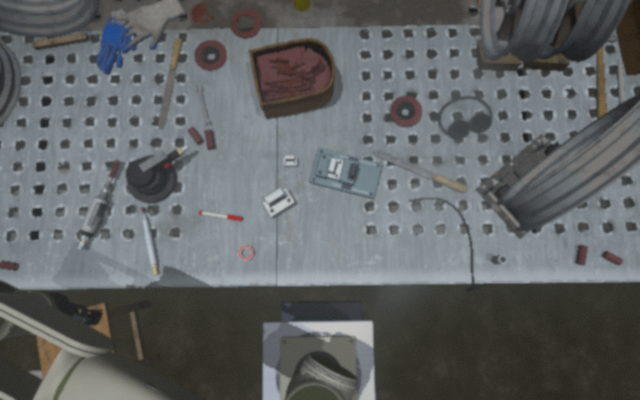

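```bash
python3 -c "
import bench;print(dir(bench));print([ (k,getattr(bench,k)) for k in dir(bench) if 'hold' in k])
import cv2
i=cv2.imread('pics/top0.png');cv2.imwrite('pics/topc.png',cv2.resize(i[60:310,200:460],None,fx=3,fy=2.4*1,interpolation=2)[:600,:800])"; python3 -m pendant --help | head -20; python3 -c "
import cv2
i=cv2.imread('pics/top0.png');print(i.shape)"
```

```text
['PlanningError', '__builtins__', '__cached__', '__doc__', '__file__', '__loader__', '__name__', '__package__', '__spec__', 'calibration', 'hand_in', 'hold_point_z', 'sense', 'snapshot']
[('hold_point_z', 18.700000000000003)]
(400, 640, 3)invalid input: not JSON, or not a number
```

```bash
python3 -c "
import cv2
i=cv2.imread('pics/top0.png');cv2.imwrite('pics/topc.png',cv2.resize(i[140:225,250:390],None,fx=5.6,fy=5.6,interpolation=2)[:600,:800])
i=cv2.imread('pics/scene0.png');cv2.imwrite('pics/scenec.png',cv2.resize(i[160:260,270:420],None,fx=5.3,fy=5.3,interpolation=2)[:600,:800])"
```

```text
(no output)
```

View pics/topc.png

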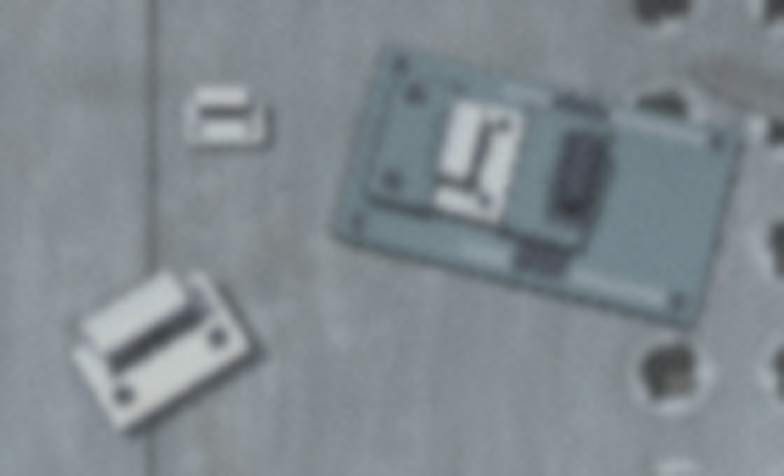

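View pics/scenec.png

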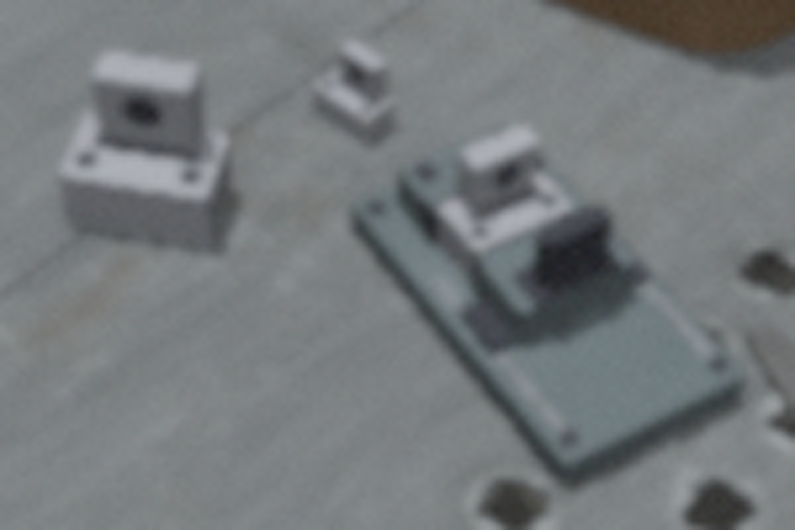

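View pics/wrist0.png

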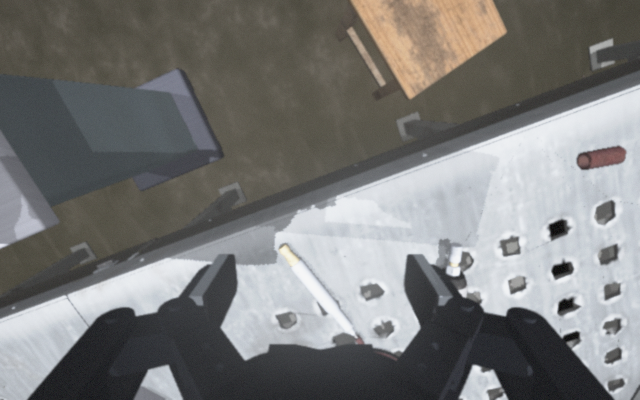

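Bracket-like parts in the top view are the large one at (278,202), the small one at (290,160) and the one standing in the fixture at (335,168). The one in the fixture is the middle-sized one, so that is my choice. Next I'll fit the fixture pose.

```bash
cat > h.py <<'E'
import numpy as np, cv2
from bench import *
from scipy.optimize import least_squares
from scipy.spatial.transform import Rotation as Ro
def proj(name,P,st=None):
    c=calibration(name)
    if name=="wrist":
        st=st or sense(); T=np.eye(4); T[:3,:3]=Ro.from_euler('xyz',st['tcp_rot'],degrees=True).as_matrix(); T[:3,3]=st['tool_pos']
        W=np.linalg.inv(T@c['hand_eye'])
    else: W=c['world_to_cam']
    P=np.atleast_2d(P).astype(float)
    return cv2.projectPoints(P,cv2.Rodrigues(W[:3,:3])[0],W[:3,3],c['mtx'],c['D'])[0][:,0]
def fw(F,p):  # fixture pose (x,y,yawdeg) -> world
    p=np.atleast_2d(p).astype(float); a=np.radians(F[2]); R=np.array([[np.cos(a),-np.sin(a)],[np.sin(a),np.cos(a)]])
    return np.c_[p[:,:2]@R.T+F[:2],p[:,2]]
def fit(obs,x0=(500,-80,-12),st=None):
    f=lambda F:np.concatenate([(proj(n,fw(F,q),st)-np.array(u)).ravel() for n,q,u in obs])
    r=least_squares(f,x0,x_scale=(1,1,.1)); return r.x,r.fun.reshape(-1,2)
E
python3 - <<'E'
from h import *
C=[(55,100,22),(55,-100,22),(-55,-100,22),(-55,100,22)]
t=np.array([(385,45),(745,125),(695,325),(335,235)])/5.6+[250,140]-.4
s=np.array([(420,150),(740,378),(565,470),(355,212)])/5.3+[270,160]-.4
for o in ([("top",C,t)],[("scene",C,s)],[("top",C,t),("scene",C,s)]):
    F,r=fit(o);print(F,r.round(1).tolist())
print(fw(F,[(0,-21,87),(0,42,88),(0,0,22)]))
E
```

```text
[586.46014146 -91.00452826 -14.67438828] [[-0.2, -0.4], [-0.2, 0.6], [0.6, -0.2], [-0.2, 0.1]]
[570.7453252  -84.00378058  -7.34102373] [[8.9, -2.0], [-1.1, -2.9], [1.0, 0.9], [-8.5, 3.4]]
[578.7844701  -86.46489395 -11.17891828] [[-3.2, 3.7], [-2.3, 0.9], [0.6, 0.6], [-1.0, 4.8], [14.0, -3.2], [0.7, -2.0], [0.9, -0.1], [-4.8, 0.6]]
[[ 574.71312869 -107.06645164   87.        ]
 [ 586.9271529   -45.26177857   88.        ]
 [ 578.7844701   -86.46489395   22.        ]]
```

Run:
```python
from h import *
F=(586.46,-91,-14.67)
C=[(55,100,22),(55,-100,22),(-55,-100,22),(-55,100,22),(35,86,50),(-35,86,50),(-20,-21,87),(20,-21,87)]
i=cv2.imread('pics/scene0.png')[160:260,270:420]; i=cv2.resize(i,None,fx=5.3,fy=5.3)
for u in (proj("scene",fw(F,C))-[270,160]+.4)*5.3: cv2.circle(i,tuple(int(v) for v in u),4,(0,0,255),1)
cv2.imwrite('pics/s_fit.png',i)
# plan: rows from start to over tab
st=sense(); p=st['tool_pos'].copy(); yaw=st['tcp_rot'][2]
G=fw(F,[(0,-21,185)])[0]; gy=-90-14.67
print(G,gy)
```

```text
[ 581.14171956 -111.31541024  185.        ] -104.67
```

View pics/s_fit.png

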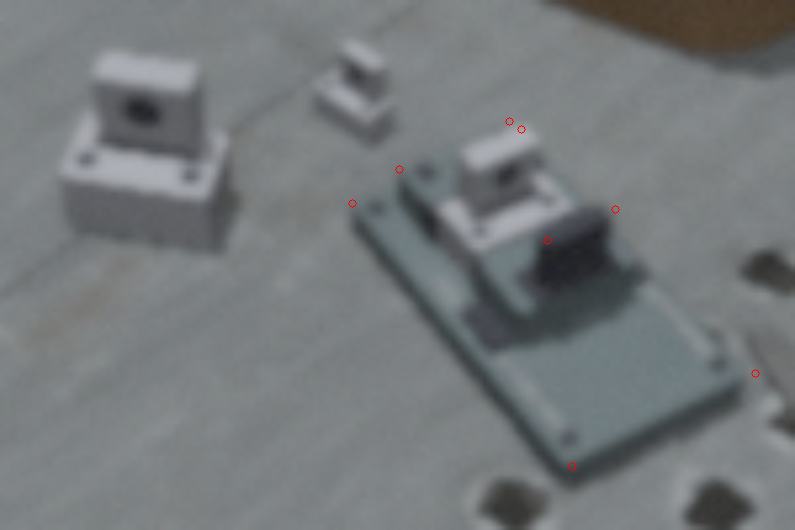

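```bash
cat >> h.py <<'E'
def plan(G,gy,n=10,step=20.,turn=4.58):
    st=sense(); p=st['tool_pos'];ps=st['tcp_rot'][2]; print('t',st['time'],p.round(1),st['tcp_rot'].round(2))
    d=np.array(G)-p; dy=(gy-ps+180)%360-180
    print('to go',d.round(1),'dyaw',round(dy,2))
    L=np.linalg.norm(d); k=max(L/step,abs(dy)/turn,1e-9); 
    for i in range(n):
        a=np.radians(ps+dy/k*(i+.0)); f=d/max(k,1)/20 if i<k else d*0
        x=f[0]*np.cos(a)+f[1]*np.sin(a); y=f[0]*np.sin(a)-f[1]*np.cos(a)
        print([round(x,2),round(y,2),round(-f[2],2),round(-np.radians(dy/max(k,1))/.08 if i<k else 0,2)],end=',')
    print()
E
python3 -c "
from h import *
plan((581,-111,185),-104.67,38,19.5)"
```

```text
t 0.15 [215.5 559.5 202.8] [-1.7999e+02  8.0000e-02  6.8930e+01]
to go [ 365.5 -670.5  -17.8] dyaw -173.6
[np.float64(-0.63), np.float64(0.74), np.float64(0.02), np.float64(0.97)],[np.float64(-0.57), np.float64(0.79), np.float64(0.02), np.float64(0.97)],[np.float64(-0.51), np.float64(0.83), np.float64(0.02), np.float64(0.97)],[np.float64(-0.44), np.float64(0.87), np.float64(0.02), np.float64(0.97)],[np.float64(-0.37), np.float64(0.9), np.float64(0.02), np.float64(0.97)],[np.float64(-0.3), np.float64(0.93), np.float64(0.02), np.float64(0.97)],[np.float64(-0.23), np.float64(0.95), np.float64(0.02), np.float64(0.97)],[np.float64(-0.16), np.float64(0.96), np.float64(0.02), np.float64(0.97)],[np.float64(-0.08), np.float64(0.97), np.float64(0.02), np.float64(0.97)],[np.float64(-0.01), np.float64(0.97), np.float64(0.02), np.float64(0.97)],[np.float64(0.07), np.float64(0.97), np.float64(0.02), np.float64(0.97)],[np.float64(0.14), np.float64(0.96), np.float64(0.02), np.float64(0.97)],[np.float64(0.22), np.float64(0.95), np.float64(0.02), np.float64(0.97)],[np.float64(0.29), np.float64(0.93), 
[... 1092 characters left out ...]
p.float64(0.02), np.float64(0.97)],[np.float64(0.97), np.float64(0.03), np.float64(0.02), np.float64(0.97)],[np.float64(0.97), np.float64(-0.04), np.float64(0.02), np.float64(0.97)],[np.float64(0.97), np.float64(-0.12), np.float64(0.02), np.float64(0.97)],[np.float64(0.96), np.float64(-0.19), np.float64(0.02), np.float64(0.97)],[np.float64(0.94), np.float64(-0.27), np.float64(0.02), np.float64(0.97)],[np.float64(0.91), np.float64(-0.34), np.float64(0.02), np.float64(0.97)],[np.float64(0.88), np.float64(-0.41), np.float64(0.02), np.float64(0.97)],[np.float64(0.85), np.float64(-0.48), np.float64(0.02), np.float64(0.97)],[np.float64(0.81), np.float64(-0.54), np.float64(0.02), np.float64(0.97)],
```

```bash
python3 -m pendant '[[[-0.63,0.74,0,1],[-0.57,0.79,0,1],[-0.51,0.83,0,1],[-0.44,0.87,0,1],[-0.37,0.9,0,1],[-0.3,0.93,0,1],[-0.23,0.95,0,1],[-0.16,0.96,0,1],[-0.08,0.97,0,1],[0,0.97,0,1]]]' 0 60; python3 -c "
from h import *
plan((581,-111,185),-104.67,10,19.5)"
```

```text
time: 0.98
tool_pos: [304.5, 379.9, 198.2]
tcp_rot: [179.8, 0.4, 21.4]
ft_force: [0.2, 0.2, 0.7]
finger_gap: 43.1
t 0.9833 [304.5 379.9 198.2] [179.77   0.43  21.43]
to go [ 276.5 -490.9  -13.2] dyaw -126.1
[np.float64(0.14), np.float64(0.97), np.float64(0.02), np.float64(0.95)],[np.float64(0.21), np.float64(0.95), np.float64(0.02), np.float64(0.95)],[np.float64(0.28), np.float64(0.93), np.float64(0.02), np.float64(0.95)],[np.float64(0.35), np.float64(0.91), np.float64(0.02), np.float64(0.95)],[np.float64(0.42), np.float64(0.88), np.float64(0.02), np.float64(0.95)],[np.float64(0.48), np.float64(0.85), np.float64(0.02), np.float64(0.95)],[np.float64(0.55), np.float64(0.81), np.float64(0.02), np.float64(0.95)],[np.float64(0.61), np.float64(0.76), np.float64(0.02), np.float64(0.95)],[np.float64(0.66), np.float64(0.71), np.float64(0.02), np.float64(0.95)],[np.float64(0.72), np.float64(0.66), np.float64(0.02), np.float64(0.95)],
```

```bash
python3 -m pendant '[[[0.14,0.97,0,1],[0.21,0.95,0,1],[0.28,0.93,0,1],[0.36,0.91,0,1],[0.43,0.88,0,1],[0.5,0.84,0,1],[0.56,0.8,0,1],[0.62,0.75,0,1],[0.68,0.7,0,1],[0.73,0.65,0,1]]]'; python3 -m pendant '[[[0.77,0.59,0,1],[0.82,0.53,0,1],[0.86,0.46,0,1],[0.89,0.4,0,1],[0.92,0.33,0,1],[0.94,0.25,0,1],[0.96,0.18,0,1],[0.97,0.11,0,1],[0.97,0.03,0,1],[0.97,-0.04,0,1]]]';python3 -c "
from h import *
plan((575,-111,185),-104.67,10,19.5)"
```

```text
time: 1.82
tool_pos: [397.7, 197.3, 196.4]
tcp_rot: [179.3, 0.2, -26.8]
ft_force: [-0.2, 0.2, 0.0]
finger_gap: 42.7
time: 2.65
tool_pos: [478.5, 9.7, 194.7]
tcp_rot: [179.2, -0.3, -75.0]
ft_force: [-0.4, -0.3, -0.1]
finger_gap: 42.8
t 2.65 [478.5   9.7 194.7] [179.18  -0.3  -74.98]
to go [  96.5 -120.7   -9.7] dyaw -29.69
[np.float64(0.89), np.float64(-0.39), np.float64(0.06), np.float64(0.82)],[np.float64(0.86), np.float64(-0.45), np.float64(0.06), np.float64(0.82)],[np.float64(0.83), np.float64(-0.5), np.float64(0.06), np.float64(0.82)],[np.float64(0.8), np.float64(-0.56), np.float64(0.06), np.float64(0.82)],[np.float64(0.76), np.float64(-0.61), np.float64(0.06), np.float64(0.82)],[np.float64(0.72), np.float64(-0.66), np.float64(0.06), np.float64(0.82)],[np.float64(0.68), np.float64(-0.7), np.float64(0.06), np.float64(0.82)],[np.float64(0.63), np.float64(-0.74), np.float64(0.06), np.float64(0.82)],[np.float64(0.0), np.float64(-0.0), np.float64(0.0), 0],[np.float64(0.0), np.float64(-0.0), np.float64(0.0), 0],
```

```bash
python3 -m pendant '[[[0.89,-0.39,0,0.8],[0.86,-0.45,0,0.8],[0.83,-0.5,0,0.8],[0.8,-0.56,0,0.8],[0.76,-0.61,0,0.8],[0.72,-0.66,0,0.8],[0.64,-0.7,0,0.8],[0.4,-0.5,0,0.6],[0,0,0,0],[0,0,0,0]]]' ;python3 - <<'E'
from h import *
plan((581,-111,185),-104.67,3)
st=sense(); i=snapshot("wrist")[:,:,::-1].copy(); cv2.imwrite('pics/w1.png',i)
F=(586.46,-91,-14.67)
C=[(55,100,22),(55,-100,22),(-55,-100,22),(-55,100,22),(35,86,50),(-35,86,50),(-20,-21,87),(20,-21,87)]
for u in proj("wrist",fw(F,C),st): print(u); cv2.circle(i,tuple(int(v) for v in u),4,(0,0,255),1)
cv2.imwrite('pics/w1f.png',i)
E
```

```text
time: 3.48
tool_pos: [573.3, -116.7, 190.1]
tcp_rot: [179.1, -0.7, -105.4]
ft_force: [-0.6, 0.4, 0.1]
finger_gap: 42.7
t 3.4833 [ 573.3 -116.7  190.1] [ 179.09   -0.72 -105.37]
to go [ 7.7  5.7 -5.1] dyaw 0.7
[np.float64(-0.38), np.float64(-0.3), np.float64(0.25), np.float64(-0.15)],[np.float64(-0.0), np.float64(0.0), np.float64(0.0), 0],[np.float64(-0.0), np.float64(0.0), np.float64(0.0), 0],
[203.29951055 124.42048472]
[380.8649177  121.92355313]
[376.18848852 213.28900194]
[215.20768015 215.72423931]
[209.21733505 145.3588134 ]
[217.20617552 207.94901809]
[311.25640358 204.6100923 ]
[310.37680535 164.65805439]
```

View pics/w1f.png

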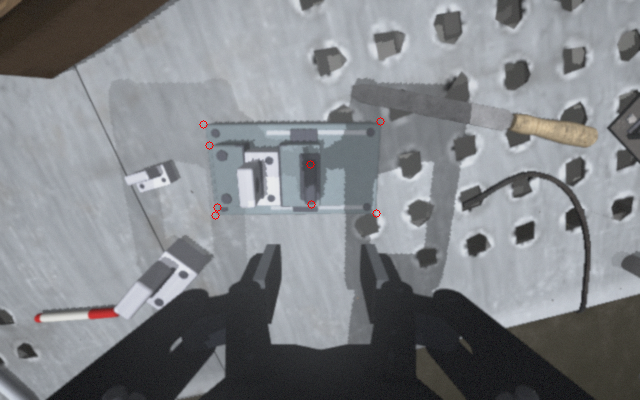

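```bash
python3 -c "
import cv2
i=cv2.imread('pics/w1.png');cv2.imwrite('pics/w1c.png',cv2.resize(i[110:225,195:390],None,fx=4,fy=4,interpolation=2))"
```

```text
(no output)
```

View pics/w1c.png

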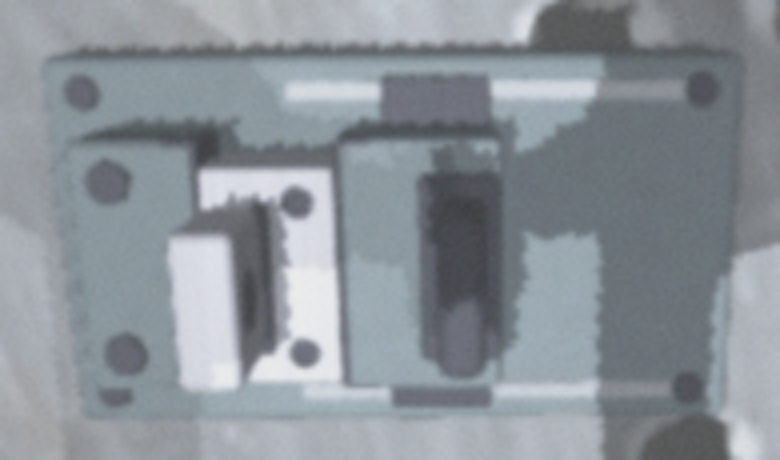

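Run:
```python
from h import *
st={'tool_pos':np.array([573.3,-116.7,190.1]),'tcp_rot':np.array([179.09,-.72,-105.37])}
px=lambda a:np.array(a)/4+[195,110]-.4
A=[(55,100,22),(55,-100,22),(-55,-100,22),(-55,100,22),(35,86,50),(35,50,50)]
ua=px([(45,60),(742,58),(720,412),(85,415),(70,142),(192,140)])
F,r=fit([("wrist",A,ua)],st=st);print(F,r.round(1).tolist())
t=np.array([(385,45),(745,125),(695,325),(335,235)])/5.6+[250,140]-.4
F2,r=fit([("wrist",A,ua),("top",A[:4],t)],st=st);print(F2,r.round(1).tolist())
def g(v):
    gap,x=v; f=50-gap
    return (proj("wrist",fw(F,[(35,f,50),(35,f-44,50),(-35,f-44,50),(-35,f,50)]),st)-px([(342,140),(500,138),(500,385),(345,385)])).ravel()
s=least_squares(g,[.037*1000,0]);print('gap',s.x,s.fun.round(1))
def b(v):
    return (proj("wrist",fw(F,[(v[0]+20,v[1]+8,88),(v[0]+20,v[1]-8,88),(v[0]-20,v[1]-8,88),(v[0]-20,v[1]+8,88)]),st)-px([(168,235),(232,235),(243,388),(180,390)])).ravel()
s=least_squares(b,[0,42]);print('lug',s.x,s.fun.round(1))
for FF in(F,F2):print(fw(FF,[(0,-21,87)]))
```

```text
[586.07321947 -91.43998014 -15.28192929] [[-1.7, -0.9], [1.7, -0.9], [1.5, 1.7], [-0.8, 1.8], [-2.1, -0.4], [1.5, -0.1]]
[586.12979709 -91.42058221 -15.21171938] [[-1.7, -0.8], [1.6, -1.1], [1.5, 1.6], [-0.7, 1.8], [-2.2, -0.3], [1.4, -0.1], [0.1, -0.6], [0.1, 1.0], [0.5, 0.1], [-0.1, -0.1]]
gap [36.13972855  0.        ] [-1.7 -0.2  0.7  0.1  0.7  1.1  0.4  1.3]
lug [-1.91809662 42.14663302] [-0.7 -0.6  0.2 -0.7  0.4  0.9  0.   0.5]
[[ 580.53827421 -111.69743262   87.        ]]
[[ 580.61967934 -111.68480197   87.        ]]
```

```bash
python3 -m pendant '[[[-0.38,-0.3,0,-1],[0,0,0,-1],[0,0,0,-1],[0,0,0,-1],[0,0,0,-1],[0,0,0,-1],[0,0,0,-1],[0,0,0,-1],[0,0,0,-1],[0,0,0,-1]]]' 0.5; python3 -m pendant '[[[0,0,0.3,-1],[0,0,0.3,-1],[0,0,0.3,-1],[0,0,0.3,-1],[0,0,0.3,-1],[0,0,0.3,-1],[0,0,0.3,-1],[0,0,0.3,-1],[0,0,0.3,-0.5],[0,0,0,0]]]';python3 -c "
from h import *
plan((*fw((586.1,-91.4,-15),(0,-20.5,0))[0][:2],115),-15,5)"
```

```text
time: 4.37
tool_pos: [575.5, -100.6, 189.7]
tcp_rot: [178.8, 0.4, -56.2]
ft_force: [-0.1, 0.7, 0.1]
finger_gap: 64.0
time: 5.2
tool_pos: [569.2, -90.1, 135.3]
tcp_rot: [179.5, 1.1, -13.4]
ft_force: [-0.9, -0.3, -0.9]
finger_gap: 64.1
t 5.2 [569.2 -90.1 135.3] [179.52   1.14 -13.44]
to go [ 11.6 -21.1 -20.3] dyaw -1.56
[np.float64(0.51), np.float64(0.56), np.float64(0.65), np.float64(0.22)],[np.float64(0.52), np.float64(0.56), np.float64(0.65), np.float64(0.22)],[np.float64(0.0), np.float64(0.0), np.float64(0.0), 0],[np.float64(0.0), np.float64(0.0), np.float64(0.0), 0],[np.float64(0.0), np.float64(0.0), np.float64(0.0), 0],
```

```bash
python3 -m pendant '[[[0.3,0.3,0.2,0.2],[0.3,0.3,0.2,0.2],[0.2,0.3,0.2,0],[0.2,0.2,0.2,0],[0,0,0,0],[0,0,0,0],[0,0,0,0],[0,0,0,0],[0,0,0,0],[0,0,0,0]]]';python3 - <<'E'
from h import *
plan((*fw((586.1,-91.4,-15),(0,-20.5,0))[0][:2],60),-15,5)
st=sense();i=snapshot("wrist")[:,:,::-1].copy();cv2.imwrite('pics/w2.png',i)
F=(586.1,-91.4,-15)
C=[(20,-14.5,87),(20,-26.5,87),(-20,-26.5,87),(-20,-14.5,87),(-35,13.5,50),(-35,-30.5,50)]
u=proj("wrist",fw(F,C),st);print(u.round(0).tolist())
for v in u: cv2.circle(i,tuple(int(a) for a in v),3,(0,0,255),1)
cv2.imwrite('pics/w2f.png',i)
E
```

```text
time: 6.03
tool_pos: [583.9, -118.5, 119.0]
tcp_rot: [179.5, 1.1, -15.7]
ft_force: [0.3, 0.4, -0.3]
finger_gap: 64.1
t 6.0333 [ 583.9 -118.5  119. ] [179.49   1.05 -15.67]
to go [ -3.1   7.3 -59. ] dyaw 0.67
[np.float64(-0.08), np.float64(-0.1), np.float64(0.99), np.float64(-0.05)],[np.float64(-0.08), np.float64(-0.1), np.float64(0.99), np.float64(-0.05)],[np.float64(-0.08), np.float64(-0.1), np.float64(0.99), np.float64(-0.05)],[np.float64(-0.0), np.float64(0.0), np.float64(0.0), 0],[np.float64(-0.0), np.float64(0.0), np.float64(0.0), 0],
[[341.0, 202.0], [341.0, 217.0], [287.0, 217.0], [286.0, 202.0], [273.0, 156.0], [276.0, 206.0]]
```

View pics/w2f.png

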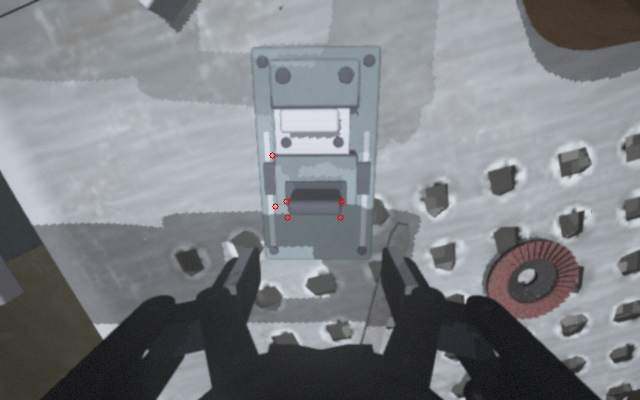

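```bash
python3 -m pendant '[[[-0.12,-0.15,0.3,-0.08],[-0.12,-0.15,0.4,-0.08],[0,0,0.4,0],[0,0,0.4,0],[0,0,0.4,0],[0,0,0.3,0],[0,0,0.2,0],[0,0,0,0],[0,0,0,0],[0,0,0,0]]]';python3 - <<'E'
from h import *
plan((*fw((586.1,-91.4,-15),(0,-20.5,0))[0][:2],62),-15,5)
st=sense();i=snapshot("wrist")[:,:,::-1].copy();cv2.imwrite('pics/w3.png',i[150:400,160:480].repeat(2,0).repeat(2,1))
E
```

```text
time: 6.92
tool_pos: [578.0, -109.6, 63.9]
tcp_rot: [179.5, 1.2, -14.8]
ft_force: [-0.5, -0.6, 0.2]
finger_gap: 64.2
t 6.9167 [ 578.  -109.6   63.9] [179.51   1.23 -14.79]
to go [ 2.8 -1.6 -1.9] dyaw -0.21
[np.float64(0.16), np.float64(0.04), np.float64(0.1), np.float64(0.05)],[np.float64(0.0), np.float64(0.0), np.float64(0.0), 0],[np.float64(0.0), np.float64(0.0), np.float64(0.0), 0],[np.float64(0.0), np.float64(0.0), np.float64(0.0), 0],[np.float64(0.0), np.float64(0.0), np.float64(0.0), 0],
```

View pics/w3.png

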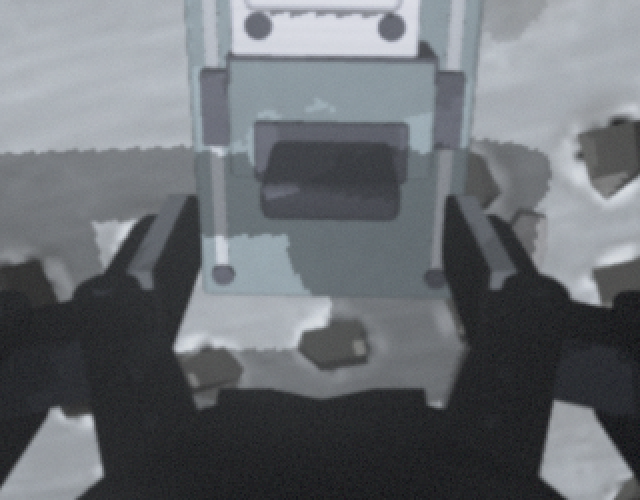

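Run:
```python
from h import *
st=sense();print(st['tool_pos'],st['tcp_rot'])
F=(586.1,-91.4,-15)
for n in ['a']:
    C=[(20,-14.5,87),(20,-26.5,87),(-20,-26.5,87),(-20,-14.5,87),(-35,13.5,50),(35,13.5,50)]
    print(((proj("wrist",fw(F,C),st)-[160,150])*2).round(0).tolist())
    print(((proj("wrist",[st['tool_pos'],st['tool_pos']+[0,0,18.7]],st)-[160,150])*2).round(0).tolist())
```

```text
[ 578.12440554 -109.70781883   64.142849  ] [179.51034762   1.21304753 -14.790927  ]
[[400.0, 189.0], [398.0, 227.0], [258.0, 225.0], [257.0, 187.0], [223.0, 58.0], [438.0, 60.0]]
[[320.0, 171.0], [318.0, 198.0]]
```

```bash
python3 -m pendant '[[[0.17,0,0.1,0],[0,0,0,0],[0,0,0,0],[0,0,0,0],[0,0,0,0],[0,0,0,0],[0,0,0,0],[0,0,0,0],[0,0,0,0],[0,0,0,0]]]' -0.2 50; python3 -m pendant '[[[0,0,0,0],[0,0,0,0],[0,0,0,0],[0,0,0,0],[0,0,0,0],[0,0,0,0],[0,0,0,0],[0,0,0,0],[0,0,0,0],[0,0,0,0]]]'
```

```text
time: 7.8
tool_pos: [583.6, -111.3, 64.3]
tcp_rot: [179.5, 1.0, -14.8]
ft_force: [-0.3, 0.7, 0.7]
finger_gap: 34.0
time: 8.63
tool_pos: [583.4, -111.3, 64.2]
tcp_rot: [179.5, 1.0, -14.8]
ft_force: [-0.3, 0.4, 0.7]
finger_gap: 34.3
```

Run:
```python
from h import *
st=sense();i=snapshot("wrist")[:,:,::-1].copy();cv2.imwrite('pics/w4.png',i[150:400,160:480].repeat(2,0).repeat(2,1))
i=snapshot("scene")[:,:,::-1].copy();cv2.imwrite('pics/s4.png',cv2.resize(i[150:270,300:450],None,fx=5,fy=5,interpolation=2))
```

```text
(no output)
```

View pics/w4.png

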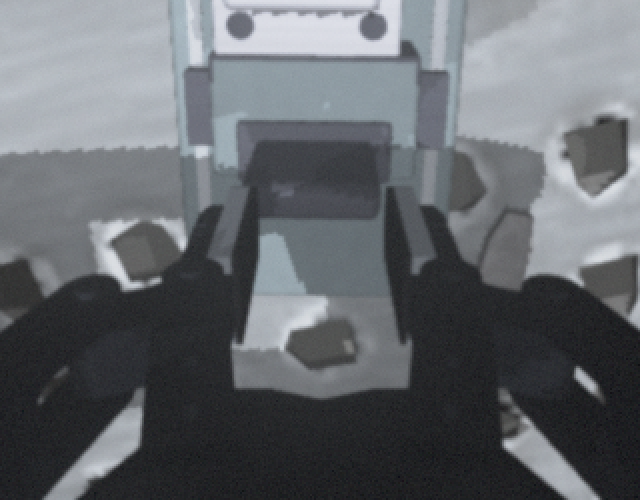

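View pics/s4.png

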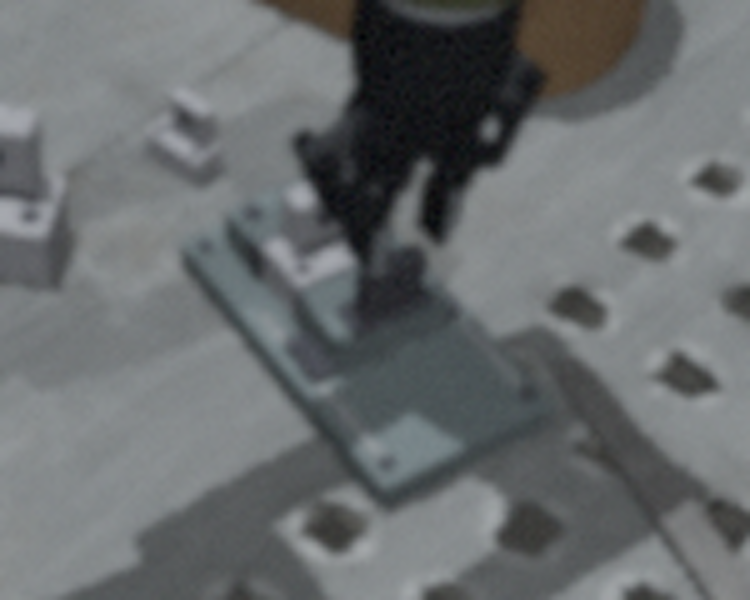

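Run:
```python
from h import *
st=sense();R=Ro.from_euler('xyz',st['tcp_rot'],degrees=True).as_matrix()
i=cv2.imread('pics/s4.png'); F=(586.1,-91.4,-15)
def d(P,c):
    for u in (proj("scene",P)-[300,150]+.4)*5: cv2.circle(i,tuple(int(a) for a in u),3,c,-1)
T=lambda p:np.array(p)@R.T+st['tool_pos']
d(T([(s*17,y,z) for s in(-1,1) for y in(-11,11) for z in(0,-18.7)]),(0,0,255))
d(fw(F,[(s*20,-20+y,z) for s in(-1,1) for y in(-6,6) for z in(50,87)]),(0,255,0))
cv2.imwrite('pics/s4b.png',i[130:400,150:550].repeat(2,0).repeat(2,1)[:600,:800])
w=cv2.imread('pics/w4.png')
def e(P,c):
    for u in (proj("wrist",P,st)-[160,150])*2: cv2.circle(w,tuple(int(a) for a in u),3,c,-1)
e(T([(s*17,y,z) for s in(-1,1) for y in(-11,11) for z in(0,)]),(0,0,255))
e(T([(s*17,y,z) for s in(-1,1) for y in(-11,11) for z in(-18.7,)]),(255,0,255))
e(fw(F,[(s*20,-20+y,z) for s in(-1,1) for y in(-6,6) for z in(50,87)]),(0,255,0))
cv2.imwrite('pics/w4b.png',w)
```

```text
(no output)
```

View pics/s4b.png

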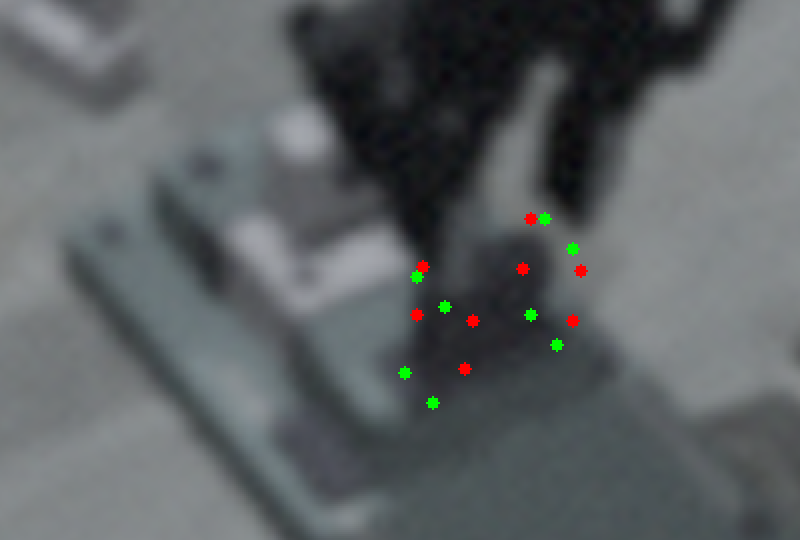

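View pics/w4b.png

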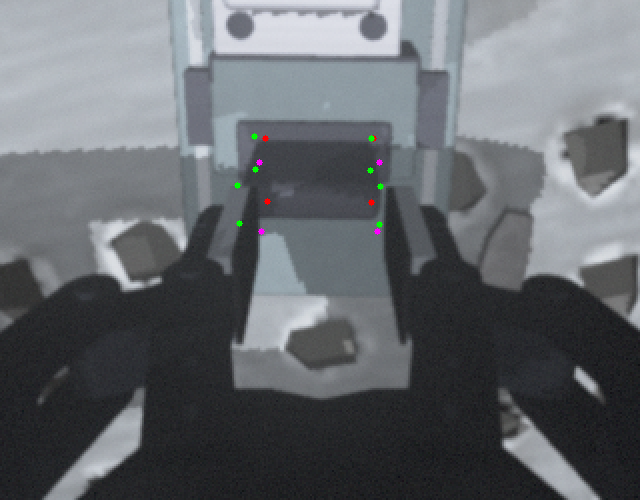

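```bash
python3 -m pendant '[[[-0.05,0,0,0],[0,0,0,0],[0,0,0,0],[0,0,0.2,0],[0,0,0.2,0],[0,0,0.2,0],[0,0,0.1,0],[0,0,0,0],[0,0,0,0],[0,0,0,0]]]' 0.25
python3 - <<'E'
from h import *
st=sense();i=snapshot("wrist")[:,:,::-1].copy();cv2.imwrite('pics/w5.png',i[150:400,160:480].repeat(2,0).repeat(2,1))
i=snapshot("scene")[:,:,::-1].copy();cv2.imwrite('pics/s5.png',cv2.resize(i[170:240,330:410],None,fx=8,fy=8,interpolation=2))
E
```

```text
time: 9.57
tool_pos: [581.4, -110.9, 47.8]
tcp_rot: [179.5, 1.1, -14.8]
ft_force: [0.6, -1.1, -0.0]
finger_gap: 53.4
```

View pics/w5.png

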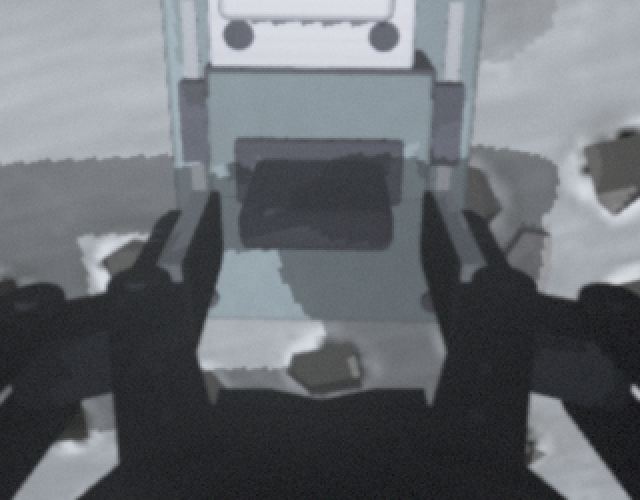

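View pics/s5.png

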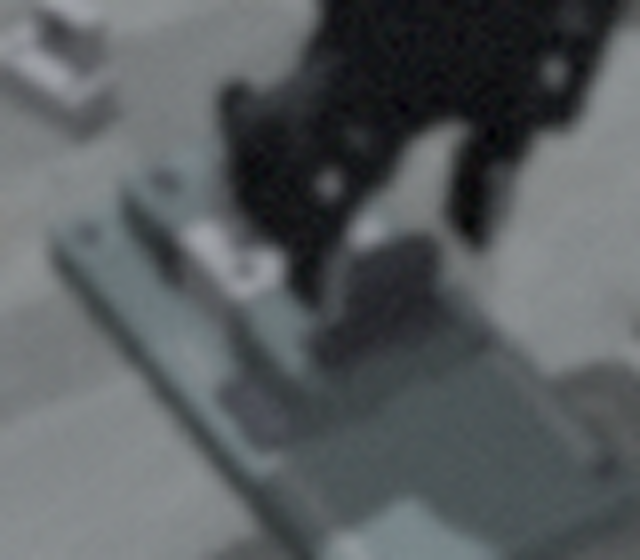

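```bash
python3 -m pendant '[[[0,-0.1,0.15,0],[0,-0.05,0.15,0],[0,0,0.15,0],[0,0,0.15,0],[0,0,0.15,0],[0,0,0.1,0],[0,0,0.1,0],[0,0,0,0],[0,0,0,0],[0,0,0,0]]]'; python3 -m pendant '[[[0,0,0,0],[0,0,0,0],[0,0,0,0],[0,0,0,0],[0,0,0,0],[0,0,0,0],[0,0,0,0],[0,0,0,0],[0,0,0,0],[0,0,0,0]]]' -0.2 40
```

```text
time: 10.5
tool_pos: [582.1, -107.8, 26.9]
tcp_rot: [179.5, 1.0, -14.8]
ft_force: [-0.8, 0.4, 0.5]
finger_gap: 53.7
time: 11.33
tool_pos: [580.6, -107.4, 27.3]
tcp_rot: [179.5, 1.2, -14.8]
ft_force: [-2.5, 0.2, -0.7]
finger_gap: 39.5
```

```bash
python3 -m pendant '[[[0,0.2,0,0],[0,0.25,0,0],[0,0.25,0,0],[0,0.25,0,0],[0,0.25,0,0],[0,0,0,0],[0,0,0,0],[0,0,0,0],[0,0,0,0],[0,0,0,0]]]'
python3 - <<'E'
from h import *
st=sense();print(st['tool_pos'],st['tcp_rot'])
i=snapshot("wrist")[:,:,::-1].copy();cv2.imwrite('pics/w6.png',i[80:400,160:480].repeat(1.5 and 2,0)[:,:].repeat(2,1)[:600])
F=np.array((586.1,-91.4,-15)); a=np.radians(-15)
for p in ((580.6,-107.4),st['tool_pos'][:2]):
    d=np.array(p)-F[:2]; print('fixture x,y',d@[np.cos(a),np.sin(a)],d@[-np.sin(a),np.cos(a)])
E
```

```text
time: 12.17
tool_pos: [575.2, -127.3, 27.4]
tcp_rot: [179.9, 1.2, -14.8]
ft_force: [-3.2, 0.0, -1.3]
finger_gap: 39.6
[ 575.21214937 -127.32500111   27.35840415] [179.88934575   1.18375484 -14.81576144]
fixture x,y -1.1714873229495435 -16.878317968688958
fixture x,y -1.2187816283716233 -37.518869487996824
```

View pics/w6.png

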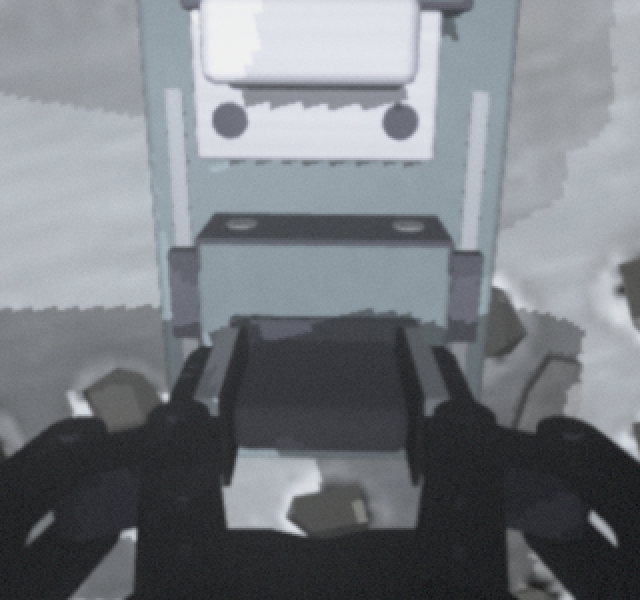

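```bash
python3 -m pendant '[[[0,0.2,0,0],[0,0.2,0,0],[0,0.2,0,0],[0,0.15,0,0],[0,0,0,0],[0,0,0,0],[0,0,0,0],[0,0,0,0],[0,0,0,0],[0,0,0,0]]]'
python3 - <<'E'
from h import *
st=sense();print(st['tool_pos'],st['tcp_rot'])
i=snapshot("wrist")[:,:,::-1].copy();cv2.imwrite('pics/w7.png',i[80:400,160:480].repeat(1.5 and 2,0)[:,:].repeat(2,1)[:600])
E
```

```text
time: 13.05
tool_pos: [572.0, -139.3, 27.4]
tcp_rot: [-179.9, 1.2, -14.8]
ft_force: [-2.1, 1.4, -0.2]
finger_gap: 39.3
[ 571.97958666 -139.30700376   27.37473644] [-179.88876027    1.18368631  -14.75761343]
```

View pics/w7.png

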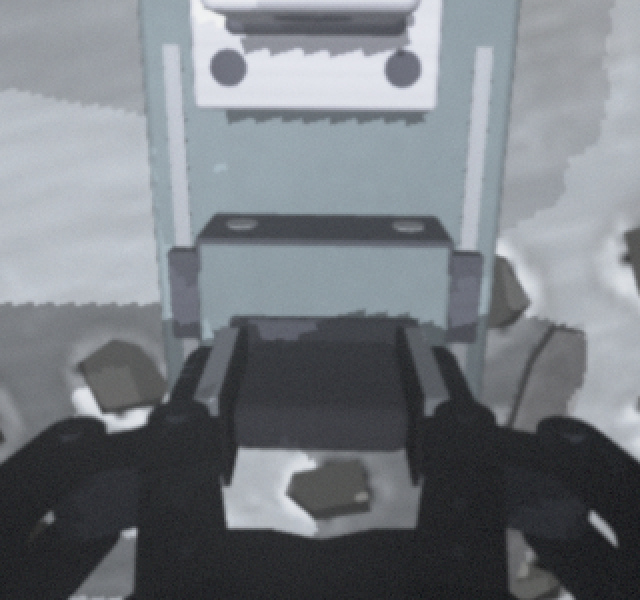

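```bash
python3 -m pendant '[[[0,0,0,0],[0,0,0,0],[0,0,0,0],[0,0,-0.4,0],[0,0,-0.8,0],[0,0,-0.9,0],[0,0,-0.9,0],[0,0,-0.8,0],[0,0,-0.4,0],[0,0,0,0]]]' 0.2; python3 -c "
from h import *
plan((*fw((586.1,-91.4,-15),(-2,42,0))[0][:2],110),-105,20)"
```

```text
time: 13.93
tool_pos: [573.4, -140.5, 117.8]
tcp_rot: [-180.0, 1.2, -14.6]
ft_force: [-0.1, 0.1, -0.2]
finger_gap: 51.6
t 13.9333 [ 573.4 -140.5  117.8] [-179.96    1.24  -14.62]
to go [21.6 90.2 -7.8] dyaw -90.38
[np.float64(-0.0), np.float64(-0.23), np.float64(0.02), np.float64(1.0)],[np.float64(-0.02), np.float64(-0.23), np.float64(0.02), np.float64(1.0)],[np.float64(-0.04), np.float64(-0.23), np.float64(0.02), np.float64(1.0)],[np.float64(-0.06), np.float64(-0.23), np.float64(0.02), np.float64(1.0)],[np.float64(-0.08), np.float64(-0.22), np.float64(0.02), np.float64(1.0)],[np.float64(-0.1), np.float64(-0.21), np.float64(0.02), np.float64(1.0)],[np.float64(-0.11), np.float64(-0.21), np.float64(0.02), np.float64(1.0)],[np.float64(-0.13), np.float64(-0.2), np.float64(0.02), np.float64(1.0)],[np.float64(-0.14), np.float64(-0.19), np.float64(0.02), np.float64(1.0)],[np.float64(-0.16), np.float64(-0.17), np.float64(0.02), np.float64(1.0)],[np.float64(-0.17), np.float64(-0.16), np.float64(0.02), np.float64(1.0)],[np.float64(-0.18), np.float64(-0.15), np.float64(0.02), np.float64(1.0)],[np.float64(-0.19), np.float64(-0.13), np.float64(0.02), np.float64(1.0)],[np.float64(-0.2), np.float64(-0.12), np.float64(0.02), np.float64(1.0)],[np.float64(-0.21), np.float64(-0.1), np.float64(0.02), np.float64(1.0)],[np.float64(-0.22), np.float64(-0.08), np.float64(0.02), np.float64(1.0)],[np.float64(-0.23), np.float64(-0.06), np.float64(0.02), np.float64(1.0)],[np.float64(-0.23), np.float64(-0.04), np.float64(0.02), np.float64(1.0)],[np.float64(-0.23), np.float64(-0.03), np.float64(0.02), np.float64(1.0)],[np.float64(-0.23), np.float64(-0.01), np.float64(0.02), np.float64(1.0)],
```

```bash
python3 -m pendant '[[[0,-0.23,0,1],[-0.02,-0.23,0,1],[-0.04,-0.23,0,1],[-0.06,-0.23,0,1],[-0.08,-0.22,0,1],[-0.1,-0.21,0,1],[-0.11,-0.21,0,1],[-0.13,-0.2,0,1],[-0.14,-0.19,0,1],[-0.16,-0.17,0,1]]]' 0; python3 -m pendant '[[[-0.17,-0.16,0,1],[-0.18,-0.15,0,1],[-0.19,-0.13,0,1],[-0.2,-0.12,0,1],[-0.21,-0.1,0,1],[-0.22,-0.08,0,1],[-0.23,-0.06,0,1],[-0.23,-0.04,0,0.7],[-0.1,0,0,0.2],[0,0,0,0]]]';python3 -c "
from h import *
plan((*fw((586.1,-91.4,-15),(-2,42,0))[0][:2],110),-105,4)"
```

```text
time: 14.77
tool_pos: [583.2, -94.0, 112.5]
tcp_rot: [178.9, 1.0, -62.5]
ft_force: [0.6, 0.8, 0.9]
finger_gap: 42.7
time: 15.6
tool_pos: [589.8, -52.6, 102.8]
tcp_rot: [177.8, 0.1, -100.7]
ft_force: [-0.0, 0.2, -0.2]
finger_gap: 42.6
t 15.6 [589.8 -52.6 102.8] [ 1.7781e+02  9.0000e-02 -1.0074e+02]
to go [5.2 2.3 7.2] dyaw -4.26
[np.float64(-0.16), np.float64(-0.23), np.float64(-0.36), np.float64(0.93)],[np.float64(-0.0), np.float64(0.0), np.float64(-0.0), 0],[np.float64(-0.0), np.float64(0.0), np.float64(-0.0), 0],[np.float64(-0.0), np.float64(0.0), np.float64(-0.0), 0],
```

```bash
python3 -m pendant '[[[-0.1,-0.15,-0.2,0.4],[0,-0.08,-0.1,0.4],[0,0,0,0.1],[0,0,0,0],[0,0,0,0],[0,0,0,0],[0,0,0,0],[0,0,0,0],[0,0,0,0],[0,0,0,0]]]';python3 - <<'E'
from h import *
plan((*fw((586.1,-91.4,-15),(-2,42,0))[0][:2],60),-105,3)
st=sense();i=snapshot("wrist")[:,:,::-1].copy();cv2.imwrite('pics/w8.png',i[80:380,160:480].repeat(2,0).repeat(2,1))
F=(586.1,-91.4,-15)
C=[(18,50,88),(18,34,88),(-22,34,88),(-22,50,88)]
print(((proj("wrist",fw(F,C),st)-[160,80])*2).round(0).tolist())
R=Ro.from_euler('xyz',st['tcp_rot'],degrees=True).as_matrix()
d=88-st['tool_pos'][2]
for z in (-30,):
  print(((proj("wrist",[R@[0,0,z-k]+st['tool_pos'] for k in(0,10)],st)-[160,80])*2).round(0).tolist())
print('axis at z88',((proj("wrist",[R@[0,0,-d]+st['tool_pos']],st)-[160,80])*2).round(0).tolist())
E
```

```text
time: 16.43
tool_pos: [592.7, -52.5, 105.5]
tcp_rot: [177.5, -0.1, -104.3]
ft_force: [-0.5, -0.9, -0.1]
finger_gap: 43.1
t 16.4333 [592.7 -52.5 105.5] [ 1.7755e+02 -1.0000e-01 -1.0431e+02]
to go [  2.4   2.1 -45.5] dyaw -0.69
[np.float64(-0.06), np.float64(-0.04), np.float64(1.0), np.float64(0.07)],[np.float64(-0.06), np.float64(-0.04), np.float64(1.0), np.float64(0.07)],[np.float64(-0.06), np.float64(-0.04), np.float64(1.0), np.float64(0.07)],
[[288.0, 231.0], [336.0, 231.0], [333.0, 337.0], [289.0, 336.0]]
[[319.0, 359.0], [319.0, 378.0]]
axis at z88 [[319.0, 292.0]]
```

View pics/w8.png

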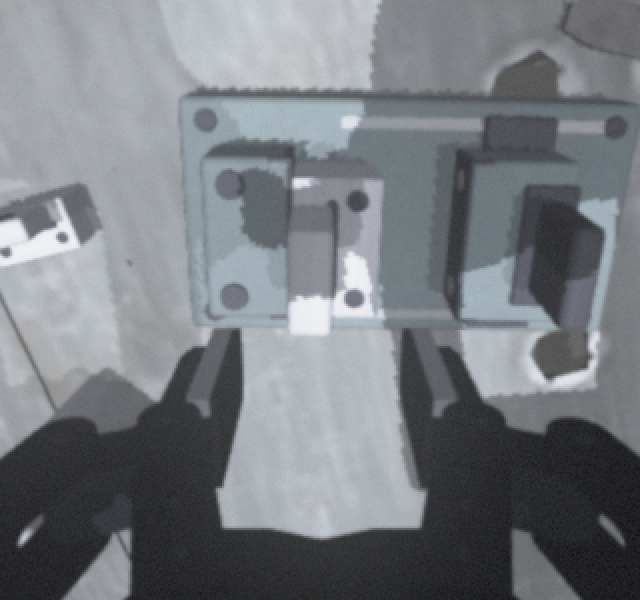

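```bash
python3 -m pendant '[[[-0.1,-0.12,0.2,0.1],[0,-0.04,0.3,0],[0,0,0.4,0],[0,0,0.4,0],[0,0,0.4,0],[0,0,0.3,0],[0,0,0.3,0],[0,0,0.2,0],[0,0,0.1,0],[0,0,0,0]]]';python3 - <<'E'
from h import *
plan((593.6,-50,34),-105,2)
st=sense();i=snapshot("wrist")[:,:,::-1].copy();cv2.imwrite('pics/w9.png',i[80:380,160:480].repeat(2,0).repeat(2,1))
E
```

```text
time: 17.32
tool_pos: [592.7, -50.3, 45.5]
tcp_rot: [177.4, -0.1, -104.8]
ft_force: [0.2, 0.7, 0.2]
finger_gap: 43.0
t 17.3167 [592.7 -50.3  45.5] [ 1.7736e+02 -1.3000e-01 -1.0480e+02]
to go [  0.9   0.3 -11.5] dyaw -0.2
[np.float64(-0.03), np.float64(-0.04), np.float64(0.58), np.float64(0.04)],[np.float64(-0.0), np.float64(0.0), np.float64(0.0), 0],
```

View pics/w9.png

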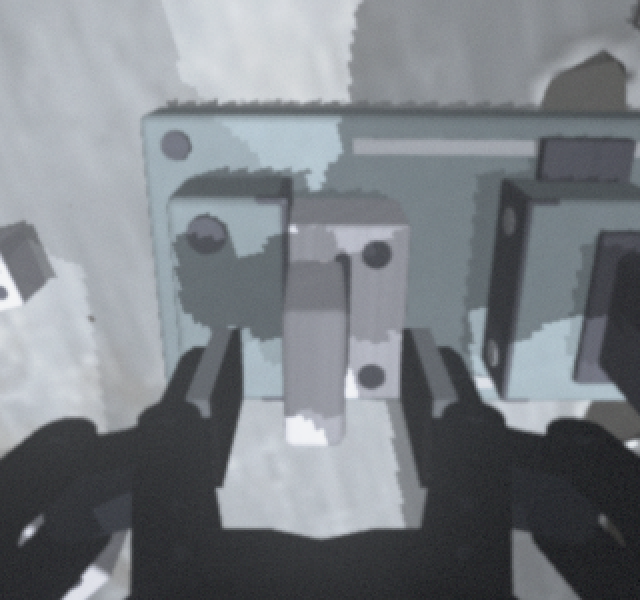

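```bash
python3 -m pendant '[[[0.04,-0.04,0.2,0],[0,0,0.2,0],[0,0,0.1,0],[0,0,0,0],[0,0,0,0],[0,0,0,0],[0,0,0,0],[0,0,0,0],[0,0,0,0],[0,0,0,0]]]'; python3 -m pendant '[[[0,0,0,0],[0,0,0,0],[0,0,0,0],[0,0,0,0],[0,0,0,0],[0,0,0,0],[0,0,0,0],[0,0,0,0],[0,0,0,0],[0,0,0,0]]]' -1 60
```

```text
time: 18.2
tool_pos: [594.8, -51.7, 37.1]
tcp_rot: [177.6, -0.1, -104.8]
ft_force: [-0.5, -0.8, -0.1]
finger_gap: 42.3
time: 19.03
tool_pos: [594.7, -51.5, 36.9]
tcp_rot: [177.6, -0.1, -104.8]
ft_force: [0.2, -0.3, -0.4]
finger_gap: 14.7
```

```bash
python3 -m pendant '[[[0,0,-0.1,0],[0,0,-0.2,0],[0,0,-0.4,0],[0,0,-0.5,0],[0,0,-0.5,0],[0,0,-0.4,0],[0,0,-0.3,0],[0,0,-0.1,0],[0,0,0,0],[0,0,0,0]]]'
python3 - <<'E'
from h import *
st=sense();print(st['tcp_rot'])
i=snapshot("wrist")[:,:,::-1].copy();cv2.imwrite('pics/w10.png',i[80:380,160:480].repeat(2,0).repeat(2,1))
F=np.array((586.1,-91.4,-15))
plan((*fw(F,(-11.2,18,0))[0][:2],100),-15,20)
E
```

```text
time: 19.87
tool_pos: [597.2, -52.2, 93.5]
tcp_rot: [177.7, -0.1, -104.8]
ft_force: [-0.1, 0.8, -2.7]
finger_gap: 14.7
[ 1.77651982e+02 -1.10663428e-01 -1.04798325e+02]
t 19.9167 [597.1 -52.2  93.3] [ 1.7764e+02 -1.1000e-01 -1.0480e+02]
to go [-17.2 -18.9   6.7] dyaw 89.8
[np.float64(0.06), np.float64(0.03), np.float64(-0.02), np.float64(-1.0)],[np.float64(0.06), np.float64(0.03), np.float64(-0.02), np.float64(-1.0)],[np.float64(0.05), np.float64(0.04), np.float64(-0.02), np.float64(-1.0)],[np.float64(0.05), np.float64(0.04), np.float64(-0.02), np.float64(-1.0)],[np.float64(0.05), np.float64(0.05), np.float64(-0.02), np.float64(-1.0)],[np.float64(0.04), np.float64(0.05), np.float64(-0.02), np.float64(-1.0)],[np.float64(0.04), np.float64(0.05), np.float64(-0.02), np.float64(-1.0)],[np.float64(0.03), np.float64(0.06), np.float64(-0.02), np.float64(-1.0)],[np.float64(0.03), np.float64(0.06), np.float64(-0.02), np.float64(-1.0)],[np.float64(0.02), np.float64(0.06), np.float64(-0.02), np.float64(-1.0)],[np.float64(0.02), np.float64(0.06), np.float64(-0.02), np.float64(-1.0)],[np.float64(0.01), np.float64(0.06), np.float64(-0.02), np.float64(-1.0)],[np.float64(0.01), np.float64(0.06), np.float64(-0.02), np.float64(-1.0)],[np.float64(0.0), np.float64(0.07), np.float64(-0.02), np.float64(-1.0)],[np.float64(-0.0), np.float64(0.07), np.float64(-0.02), np.float64(-1.0)],[np.float64(-0.01), np.float64(0.06), np.float64(-0.02), np.float64(-1.0)],[np.float64(-0.01), np.float64(0.06), np.float64(-0.02), np.float64(-1.0)],[np.float64(-0.02), np.float64(0.06), np.float64(-0.02), np.float64(-1.0)],[np.float64(-0.02), np.float64(0.06), np.float64(-0.02), np.float64(-1.0)],[np.float64(-0.03), np.float64(0.06), np.float64(-0.02), np.float64(-1.0)],
```

View pics/w10.png

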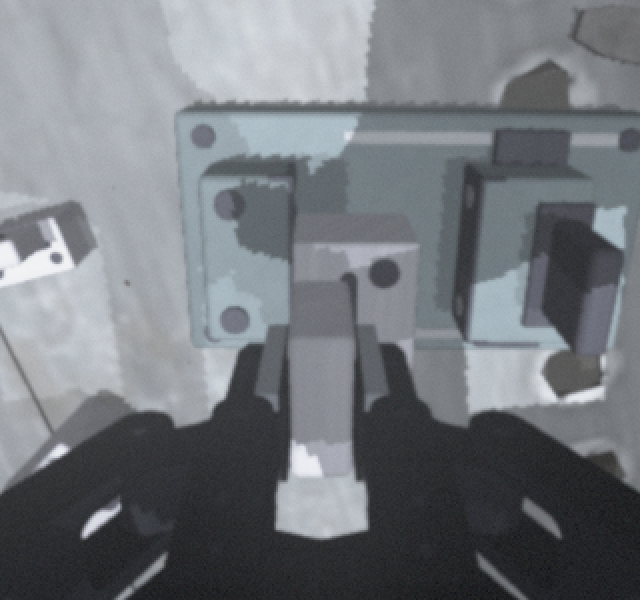

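```bash
python3 -m pendant '[[[0.06,0.03,-0.06,-1],[0.06,0.03,-0.06,-1],[0.05,0.04,-0.06,-1],[0.05,0.04,-0.06,-1],[0.05,0.05,-0.06,-1],[0.04,0.05,-0.06,-1],[0.04,0.05,-0.06,-1],[0.03,0.06,-0.06,-1],[0.03,0.06,-0.06,-1],[0.02,0.06,-0.06,-1]]]'; python3 -m pendant '[[[0.02,0.06,-0.06,-1],[0.01,0.06,-0.06,-1],[0.01,0.06,-0.06,-1],[0,0.07,-0.06,-1],[0,0.07,-0.06,-1],[0,0.06,-0.06,-1],[0,0.06,-0.06,-1],[0,0.06,-0.06,-0.7],[0,0,0,-0.3],[0,0,0,0]]]'
python3 - <<'E'
from h import *
F=np.array((586.1,-91.4,-15))
plan((*fw(F,(-11.2,18,0))[0][:2],100),-15,10)
E
```

```text
time: 20.75
tool_pos: [583.6, -61.4, 98.2]
tcp_rot: [177.8, 2.2, -57.0]
ft_force: [0.0, 0.5, -2.1]
finger_gap: 14.8
time: 21.58
tool_pos: [572.6, -69.3, 100.5]
tcp_rot: [179.6, 3.8, -18.1]
ft_force: [-0.1, -0.0, -2.6]
finger_gap: 14.8
t 21.5833 [572.6 -69.3 100.5] [179.57   3.81 -18.08]
to go [ 7.4 -1.9 -0.5] dyaw 3.08
[np.float64(0.38), np.float64(-0.03), np.float64(0.03), np.float64(-0.67)],[np.float64(0.0), np.float64(0.0), np.float64(0.0), 0],[np.float64(0.0), np.float64(0.0), np.float64(0.0), 0],[np.float64(0.0), np.float64(0.0), np.float64(0.0), 0],[np.float64(0.0), np.float64(0.0), np.float64(0.0), 0],[np.float64(0.0), np.float64(0.0), np.float64(0.0), 0],[np.float64(0.0), np.float64(0.0), np.float64(0.0), 0],[np.float64(0.0), np.float64(0.0), np.float64(0.0), 0],[np.float64(0.0), np.float64(0.0), np.float64(0.0), 0],[np.float64(0.0), np.float64(0.0), np.float64(0.0), 0],
```

```bash
cat >> h.py <<'E'
def M(pos,rot):
    T=np.eye(4);T[:3,:3]=Ro.from_euler('xyz',rot,degrees=True).as_matrix();T[:3,3]=pos;return T
Fp=np.array((586.1,-91.4,-15))
TF=M((586.1,-91.4,0),(0,0,-15))
G=M((594.7,-51.5,36.9),(177.6,-.1,-104.8))
g=np.linalg.inv(TF)@G
# bracket at grip in fixture: lug centre y = tool y coord; x from pictures
B0=np.linalg.inv(TF)  # placeholder
def brk(st,lx=-2.0):
    Bf=M((lx,g[1,3]-10,22),(0,0,-90))   # bracket origin: lug (-10,0)-> fixture +y
    tb=np.linalg.inv(G)@TF@Bf
    return np.linalg.inv(TF)@M(st['tool_pos'],st['tcp_rot'])@tb
E
python3 - <<'E'
from h import *
print('grip lug y in F',g[:3,3])
B=brk(sense()); print('bracket in fixture',B[:3,3].round(1),Ro.from_matrix(B[:3,:3]).as_euler('xyz',degrees=True).round(1))
for c in [(-18,-30,0),(18,-30,0),(18,30,0),(-18,30,0)]: print((B@[*c,1])[:3].round(1))
E
```

```text
grip lug y in F [-2.01991779 40.76628426 36.9       ]
bracket in fixture [-9.8 17.9 85. ] [ 2.   3.9 -3.3]
[-29.5 -11.   85.2]
[  6.3 -13.1  82.7]
[ 9.9 46.8 84.8]
[-26.   48.9  87.2]
```

```bash
python3 -m pendant '[[[0.2,0.05,0.2,-0.3],[0.2,0.05,0.2,-0.3],[0.15,0.04,0.2,-0.1],[0.05,0,0.2,0],[0,0,0.1,0],[0,0,0,0],[0,0,0,0],[0,0,0,0],[0,0,0,0],[0,0,0,0]]]'
python3 - <<'E'
from h import *
st=sense();print(st['tool_pos'],st['tcp_rot'])
B=brk(st); print('bracket in fixture',B[:3,3].round(1),Ro.from_matrix(B[:3,:3]).as_euler('xyz',degrees=True).round(1))
i=snapshot("wrist")[:,:,::-1].copy();i=i[80:380,160:480].repeat(2,0).repeat(2,1)
P=[(TF@B@[*c,1])[:3] for c in [(-18,-20,66),(-2,-20,66),(-2,20,66),(-18,20,66),(18,-30,30),(18,30,30)]]
for u in (proj("wrist",P,st)-[160,80])*2: cv2.circle(i,tuple(int(a) for a in u),3,(0,0,255),-1)
cv2.imwrite('pics/w11.png',i)
E
```

```text
time: 22.42
tool_pos: [580.7, -74.8, 77.7]
tcp_rot: [179.8, 4.1, -15.0]
ft_force: [0.3, 0.4, -2.8]
finger_gap: 14.6
[580.70139785 -74.82332947  77.67631207] [179.77138996   4.10291719 -15.00192877]
bracket in fixture [-0.6 15.2 62.1] [ 2.2  4.2 -0.2]
```

View pics/w11.png

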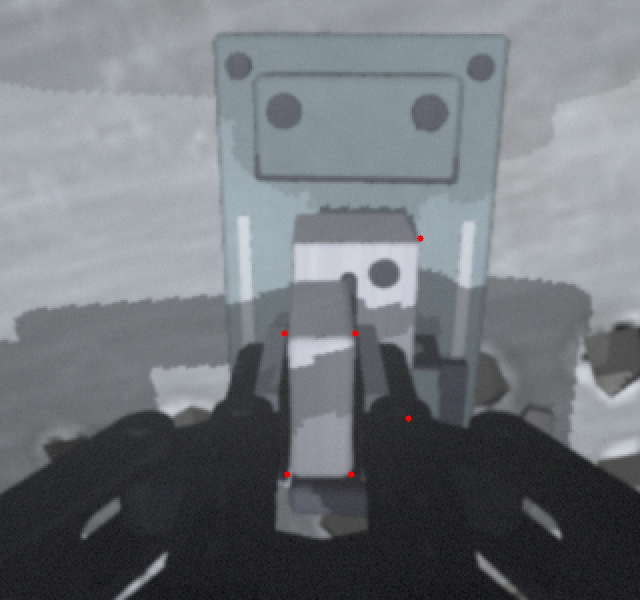

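```bash
python3 -m pendant '[[[0.03,0,0.2,0],[0.03,0,0.2,0],[0.03,0,0.25,0],[0.03,0,0.25,0],[0.03,0,0.25,0],[0,0,0.2,0],[0,0,0.15,0],[0,0,0,0],[0,0,0,0],[0,0,0,0]]]'
python3 - <<'E'
from h import *
st=sense();print(st['tool_pos'],st['tcp_rot'])
B=brk(st); print('bracket in fixture',B[:3,3].round(1),Ro.from_matrix(B[:3,:3]).as_euler('xyz',degrees=True).round(1))
for c in [(-18,-30,0),(18,-30,0),(18,30,0),(-18,30,0)]: print((B@[*c,1])[:3].round(1))
E
```

```text
time: 23.3
tool_pos: [581.1, -75.0, 43.6]
tcp_rot: [179.8, 4.2, -15.0]
ft_force: [0.5, -0.1, -1.0]
finger_gap: 14.9
[581.08604672 -75.02362956  43.6140686 ] [179.76892143   4.15510893 -15.00092239]
bracket in fixture [-0.2 15.1 28. ] [ 2.2  4.3 -0.2]
[-18.4 -14.8  28.2]
[ 17.5 -15.   25.6]
[17.9 45.  27.8]
[-18.   45.1  30.5]
```

```bash
python3 -m pendant '[[[0,0,0.08,0],[0.01,0,0.08,0],[0,0,0.07,0],[0,0,0,0],[0,0,0,0],[0,0,0,0],[0,0,0,0],[0,0,0,0],[0,0,0,0],[0,0,0,0]]]'
python3 - <<'E'
from h import *
st=sense();print(st['tool_pos'],st['tcp_rot'],st['ft_force'],st['wrist_torque'])
B=brk(st); print('bracket in fixture',B[:3,3].round(1),Ro.from_matrix(B[:3,:3]).as_euler('xyz',degrees=True).round(1))
E
```

```text
time: 24.13
tool_pos: [582.1, -75.3, 40.1]
tcp_rot: [179.8, 4.0, -15.0]
ft_force: [0.5, -0.8, -2.0]
finger_gap: 14.7
[582.08450001 -75.2788925   40.05913826] [179.77451711   4.00637726 -15.00434353] [ 0.46821335 -0.80288495 -2.00754149] [-0.02322765  0.02185138 -0.01702019]
bracket in fixture [ 0.9 15.1 24.5] [ 2.2  4.1 -0.2]
```

```bash
python3 -m pendant '[[[-0.03,0,0.06,0],[0,0,0.06,0],[0,0,0.06,0],[0,0,0.06,0],[0,0,0.06,0],[0,0,0,0],[0,0,0,0],[0,0,0,0],[0,0,0,0],[0,0,0,0]]]'
python3 - <<'E'
from h import *
st=sense();print(st['tool_pos'],st['tcp_rot'],st['ft_force'],st['wrist_torque'])
B=brk(st); print('bracket in fixture',B[:3,3].round(1),Ro.from_matrix(B[:3,:3]).as_euler('xyz',degrees=True).round(1))
E
```

```text
time: 24.97
tool_pos: [582.5, -75.1, 39.6]
tcp_rot: [179.8, 3.8, -15.0]
ft_force: [0.2, -0.1, -0.8]
finger_gap: 14.8
[582.53949982 -75.06930861  39.60803347] [179.77192011   3.81854371 -14.99927486] [ 0.18536231 -0.11021083 -0.80672205] [-0.02391497  0.02476355  0.01087279]
bracket in fixture [ 1.3 15.4 24.1] [ 2.2  3.9 -0.2]
```

```bash
python3 -m pendant '[[[-0.06,0,0.15,0],[-0.06,0,0.15,0],[-0.04,0,0.15,0],[0,0,0.15,0],[0,0,0.15,0],[0,0,0,0],[0,0,0,0],[0,0,0,0],[0,0,0,0],[0,0,0,0]]]'
python3 - <<'E'
from h import *
st=sense();print(st['tool_pos'],st['tcp_rot'],st['ft_force'],st['wrist_torque'])
B=brk(st); print('bracket in fixture',B[:3,3].round(1),Ro.from_matrix(B[:3,:3]).as_euler('xyz',degrees=True).round(1))
i=snapshot("wrist")[:,:,::-1].copy();i=i[80:380,160:480].repeat(2,0).repeat(2,1)
cv2.imwrite('pics/w12.png',i)
E
```

```text
time: 25.8
tool_pos: [584.0, -74.5, 39.1]
tcp_rot: [179.8, 3.2, -15.0]
ft_force: [1.2, 1.3, 0.9]
finger_gap: 14.8
[583.95503925 -74.48692708  39.12479818] [179.78787182   3.18755646 -14.97708396] [1.23245261 1.31022291 0.85762399] [-0.00184124 -0.21737837  0.03569437]
bracket in fixture [ 2.7 16.3 23.7] [ 2.2  3.3 -0.2]
```

View pics/w12.png

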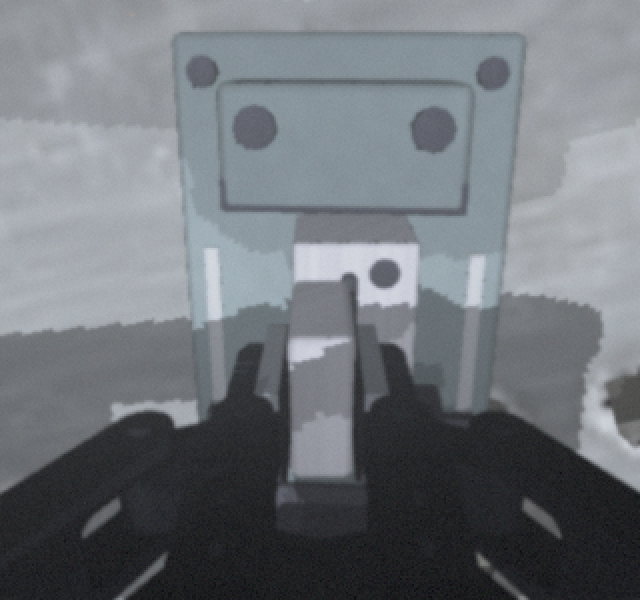

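```bash
python3 -m pendant '[[[-0.03,0.02,-0.12,0],[-0.06,0.02,-0.04,0],[-0.06,0.02,0,0],[-0.03,0,0,0],[0,0,0,0],[0,0,0.05,0],[0,0,0.05,0],[0,0,0,0],[0,0,0,0],[0,0,0,0]]]'
python3 - <<'E'
from h import *
st=sense();print(st['tool_pos'],st['tcp_rot'],st['ft_force'],st['wrist_torque'])
B=brk(st); print('bracket in fixture',B[:3,3].round(1),Ro.from_matrix(B[:3,:3]).as_euler('xyz',degrees=True).round(1))
E
```

```text
time: 26.68
tool_pos: [578.9, -74.6, 39.3]
tcp_rot: [179.8, 3.3, -15.0]
ft_force: [0.2, 0.4, -2.1]
finger_gap: 14.9
[578.86536907 -74.56580743  39.33965893] [179.78472282   3.3182406  -14.98204045] [ 0.16626672  0.41779335 -2.09577854] [-0.10120121 -0.02131357 -0.04221901]
bracket in fixture [-2.3 14.9 23.9] [ 2.2  3.4 -0.2]
```

```bash
python3 -m pendant '[[[0.05,0,0,0],[0.04,0,0.02,0],[0,0,0.03,0],[0,0,0.03,0],[0,0,0,0],[0,0,0,0],[0,0,0,0],[0,0,0,0],[0,0,0,0],[0,0,0,0]]]'
python3 - <<'E'
from h import *
st=sense();print(st['ft_force'])
B=brk(st); print('bracket in fixture',B[:3,3].round(1),Ro.from_matrix(B[:3,:3]).as_euler('xyz',degrees=True).round(1))
for c in [(18,-30,0),(18,30,0)]: print((B@[*c,1])[:3].round(1))
E
```

```text
time: 27.52
tool_pos: [581.1, -75.0, 39.2]
tcp_rot: [179.8, 3.3, -15.0]
ft_force: [-0.6, 0.9, 0.5]
finger_gap: 15.0
[-0.58365909  0.88288528  0.48879284]
bracket in fixture [ 0.  15.1 23.7] [ 2.2  3.4 -0.2]
[ 17.8 -14.9  21.5]
[18.1 45.  23.8]
```

```bash
python3 -m pendant '[[[0,0,0,0],[0,0,0,0],[0,0,0,0],[0,0,0,0],[0,0,0,0],[0,0,0,0],[0,0,0,0],[0,0,0,0],[0,0,0,0],[0,0,0,0]]]' -0.2
python3 - <<'E'
from h import *
st=sense();print(st['ft_force'])
i=snapshot("wrist")[:,:,::-1].copy();i=i[80:380,160:480].repeat(2,0).repeat(2,1)
cv2.imwrite('pics/w13.png',i)
E
```

```text
time: 28.35
tool_pos: [582.3, -75.4, 39.5]
tcp_rot: [179.8, 3.1, -15.0]
ft_force: [-0.1, -0.1, 0.2]
finger_gap: 34.3
[-0.12296472 -0.11979121  0.21266274]
```

View pics/w13.png

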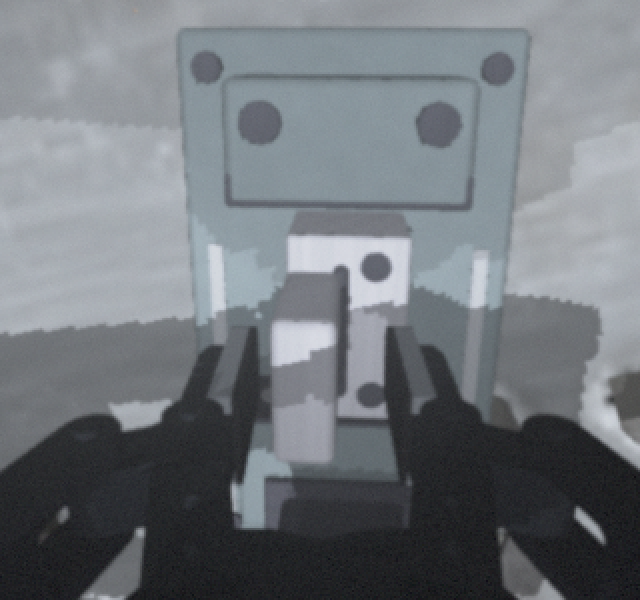

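```bash
python3 -m pendant '[[[0,0,-0.2,0],[0,0,-0.4,0],[0,0,-0.5,0],[0,0,-0.5,0],[0,0,-0.4,0],[0,0,-0.2,0],[0,0,0,0],[0,0,0,0],[0,0,0,0],[0,0,0,0]]]' 0.2
python3 - <<'E'
from h import *
plan((572,-139,85),-15,10)
E
```

```text
time: 29.23
tool_pos: [586.4, -76.2, 90.8]
tcp_rot: [179.8, 2.9, -15.0]
ft_force: [1.3, -0.4, 0.9]
finger_gap: 51.4
t 29.2333 [586.4 -76.2  90.8] [179.8    2.91 -14.98]
to go [-14.4 -62.8  -5.8] dyaw -0.02
[np.float64(0.04), np.float64(1.0), np.float64(0.09), np.float64(0.0)],[np.float64(0.04), np.float64(1.0), np.float64(0.09), np.float64(0.0)],[np.float64(0.04), np.float64(1.0), np.float64(0.09), np.float64(0.0)],[np.float64(0.04), np.float64(1.0), np.float64(0.09), np.float64(0.0)],[np.float64(0.0), np.float64(0.0), np.float64(0.0), 0],[np.float64(0.0), np.float64(0.0), np.float64(0.0), 0],[np.float64(0.0), np.float64(0.0), np.float64(0.0), 0],[np.float64(0.0), np.float64(0.0), np.float64(0.0), 0],[np.float64(0.0), np.float64(0.0), np.float64(0.0), 0],[np.float64(0.0), np.float64(0.0), np.float64(0.0), 0],
```

```bash
python3 -m pendant '[[[0.02,0.3,0,0],[0.02,0.5,0,0],[0.02,0.6,0,0],[0.02,0.6,0,0],[0.02,0.5,0,0],[0.02,0.4,0,0],[0,0.1,0,0],[0,0,0,0],[0,0,0,0],[0,0,0,0]]]'
python3 - <<'E'
from h import *
plan((574,-139,85),-15,2)
i=snapshot("wrist")[:,:,::-1].copy();i=i[80:380,160:480].repeat(2,0).repeat(2,1)
cv2.imwrite('pics/w14.png',i)
E
```

```text
time: 30.07
tool_pos: [569.3, -143.0, 88.3]
tcp_rot: [179.8, 3.2, -15.2]
ft_force: [0.8, -0.2, -0.9]
finger_gap: 51.1
t 30.0667 [ 569.3 -143.    88.3] [179.78   3.17 -15.16]
to go [ 4.7  4.  -3.3] dyaw 0.16
[np.float64(0.17), np.float64(-0.26), np.float64(0.16), np.float64(-0.03)],[np.float64(0.0), np.float64(-0.0), np.float64(0.0), 0],
```

View pics/w14.png

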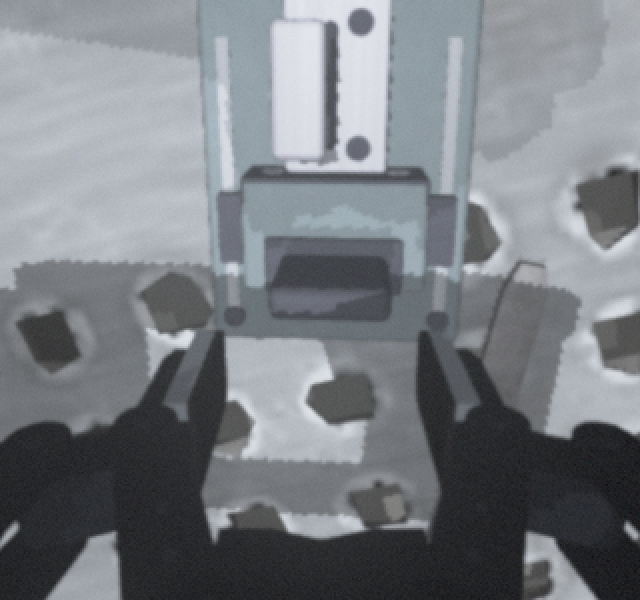

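```bash
python3 -m pendant '[[[0.06,-0.08,0.2,0],[0.06,-0.08,0.3,0],[0.06,-0.04,0.4,0],[0.04,0,0.4,0],[0,0,0.4,0],[0,0,0.4,0],[0,0,0.35,0],[0,0,0.2,0],[0,0,0,0],[0,0,0,0]]]'
python3 - <<'E'
from h import *
plan((571,-139,27),-15,2)
i=snapshot("wrist")[:,:,::-1].copy();i=i[80:380,160:480].repeat(2,0).repeat(2,1)
cv2.imwrite('pics/w15.png',i)
E
```

```text
time: 30.95
tool_pos: [570.9, -136.3, 26.8]
tcp_rot: [179.8, 3.4, -15.0]
ft_force: [-0.6, -0.1, 0.4]
finger_gap: 51.1
t 30.95 [ 570.9 -136.3   26.8] [179.82   3.38 -14.95]
to go [ 0.1 -2.7  0.2] dyaw -0.05
[np.float64(0.04), np.float64(0.13), np.float64(-0.01), np.float64(0.01)],[np.float64(0.0), np.float64(0.0), np.float64(-0.0), 0],
```

View pics/w15.png

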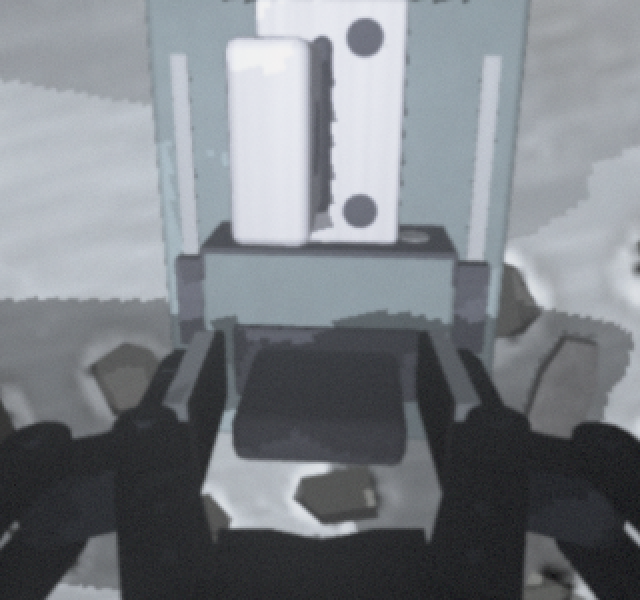

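```bash
python3 -m pendant '[[[0,0,0,0],[0,0,0,0],[0,0,0,0],[0,0,0,0],[0,0,0,0],[0,0,0,0],[0,0,0,0],[0,0,0,0],[0,0,0,0],[0,0,0,0]]]' -0.3 50; python3 -m pendant '[[[0,-0.15,0,0],[0,-0.2,0,0],[0,-0.15,0,0],[0,-0.1,0,0],[0,0,0,0],[0,0,0,0],[0,0,0,0],[0,0,0,0],[0,0,0,0],[0,0,0,0]]]'
```

```text
time: 31.83
tool_pos: [570.9, -136.4, 27.6]
tcp_rot: [179.8, 3.3, -15.0]
ft_force: [-3.6, 0.1, -3.3]
finger_gap: 39.8
time: 32.67
tool_pos: [573.1, -128.4, 27.6]
tcp_rot: [179.4, 3.3, -15.0]
ft_force: [-1.1, -0.9, -2.5]
finger_gap: 39.6
```

```bash
python3 -m pendant '[[[0,-0.15,0,0],[0,-0.15,0,0],[0,-0.15,0,0],[0,0,0,0],[0,0,0,0],[0,0,0,0],[0,0,0,0],[0,0,0,0],[0,0,0,0],[0,0,0,0]]]';  python3 - <<'E'
from h import *
print(sense()['ft_force'])
i=snapshot("wrist")[:,:,::-1].copy();i=i[80:380,160:480].repeat(2,0).repeat(2,1)
cv2.imwrite('pics/w16.png',i)
E
```

```text
time: 33.5
tool_pos: [573.2, -127.9, 27.6]
tcp_rot: [178.7, 3.4, -15.0]
ft_force: [-3.6, -2.5, -3.1]
finger_gap: 39.4
[-3.60362545 -2.5173353  -3.135308  ]
```

View pics/w16.png

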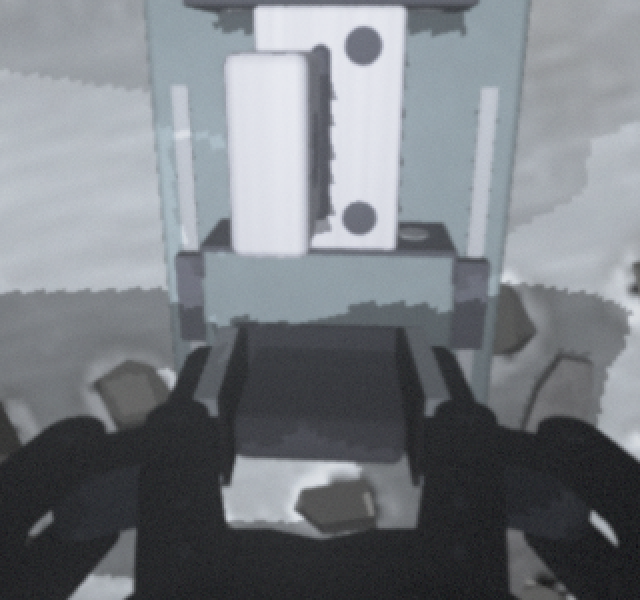

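```bash
python3 -m pendant '[[[0,0,0,0],[0,0,0,0],[0,0,0,0],[0,0,0,0],[0,0,0,0],[0,0,0,0],[0,-0.2,0,0],[0,-0.3,0,0],[0,-0.3,0,0],[0,-0.3,0,0]]]';  python3 - <<'E'
from h import *
print(sense()['ft_force'])
E
```

```text
time: 34.38
tool_pos: [573.2, -127.9, 27.5]
tcp_rot: [176.8, 3.4, -15.4]
ft_force: [-9.5, -19.5, -3.5]
finger_gap: 39.5
[ -9.51043666 -19.46033258  -3.45998693]
```

```bash
python3 -m pendant '[[[0,0,0,0],[0,0,0,0],[0,0,0,0],[0,0,0,0],[0,0,0,0],[0,0,0,0],[0,0,0,0],[0,0,0,0],[0,0,0,0],[0,0,0,0]]]' 0.3;  python3 -m pendant '[[[0,0,-0.2,0],[0,0,-0.4,0],[0,0,-0.6,0],[0,0,-0.7,0],[0,0,-0.7,0],[0,0,-0.7,0],[0,0,-0.6,0],[0,0,-0.3,0],[0,0,0,0],[0,0,0,0]]]';  python3 - <<'E'
from h import *
st=sense();print(st['tool_pos'],st['tcp_rot'])
i=snapshot("wrist")[:,:,::-1].copy();cv2.imwrite('pics/w17r.png',i);i=i[80:380,160:480].repeat(2,0).repeat(2,1)
cv2.imwrite('pics/w17.png',i)
E
```

```text
time: 35.22
tool_pos: [575.7, -126.9, 29.8]
tcp_rot: [176.9, 3.2, -15.5]
ft_force: [-0.2, -0.3, -0.2]
finger_gap: 55.3
time: 36.05
tool_pos: [583.1, -123.8, 125.1]
tcp_rot: [177.0, 3.0, -15.5]
ft_force: [0.0, 0.7, -0.1]
finger_gap: 55.0
[ 583.14149504 -123.79741894  125.06612433] [176.96537198   2.97921564 -15.51453974]
```

View pics/w17.png

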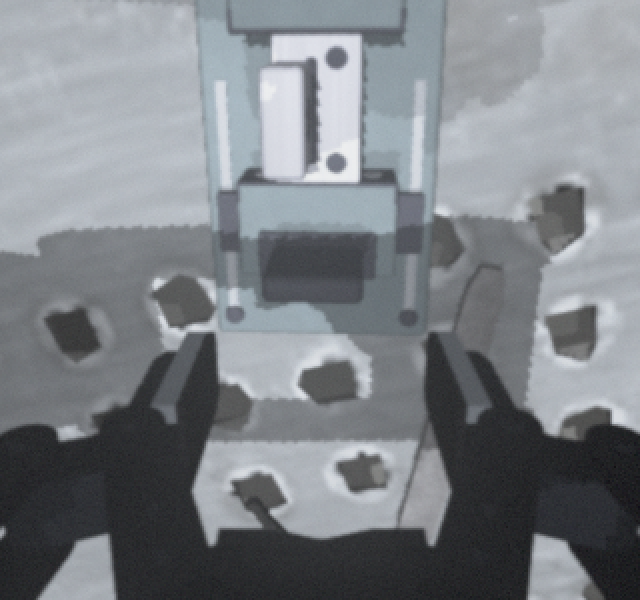

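```bash
python3 -m pendant '[[[0,0.2,-0.3,0],[0,0.3,-0.4,0],[0,0.4,-0.4,0],[0,0.3,-0.3,0],[0,0.2,-0.1,0],[0,0,0,0],[0,0,0,0],[0,0,0,0],[0,0,0,0],[0,0,0,0]]]';  python3 - <<'E'
from h import *
st=sense();print(st['tool_pos'],st['tcp_rot'])
i=snapshot("wrist")[:,:,::-1].copy();cv2.imwrite('pics/w18.png',cv2.resize(i[40:260,210:430],None,fx=2.7,fy=2.7,interpolation=2))
i=snapshot("scene")[:,:,::-1].copy();cv2.imwrite('pics/s18.png',cv2.resize(i[160:270,310:420],None,fx=5.4,fy=5.4,interpolation=2))
i=snapshot("top")[:,:,::-1].copy();cv2.imwrite('pics/t18.png',i)
E
```

```text
time: 36.93
tool_pos: [574.7, -153.1, 156.2]
tcp_rot: [177.0, 3.3, -15.6]
ft_force: [-0.5, 0.5, -0.6]
finger_gap: 55.6
[ 574.7185725  -153.11601757  156.23044777] [176.95228155   3.30607268 -15.60986605]
```

View pics/w18.png

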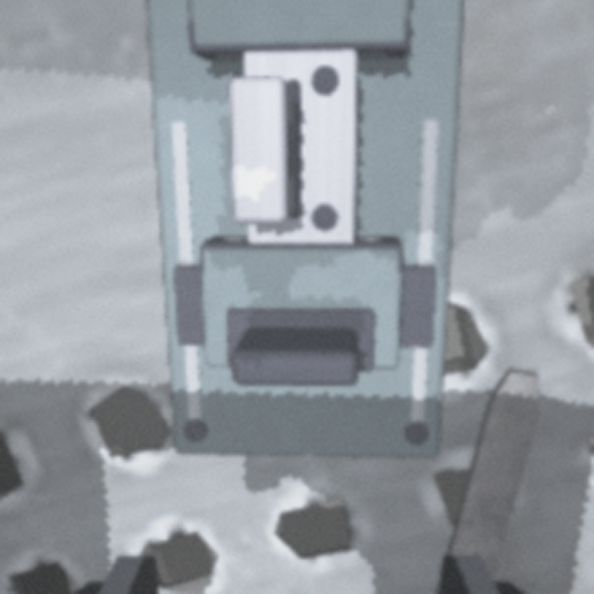

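View pics/s18.png

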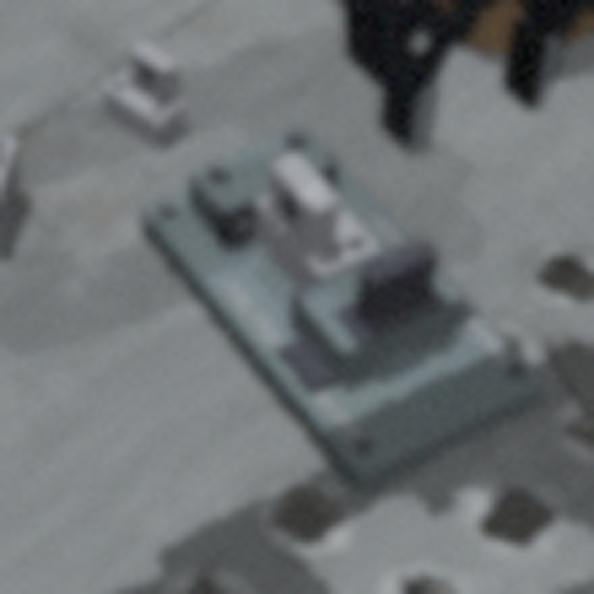

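View pics/t18.png

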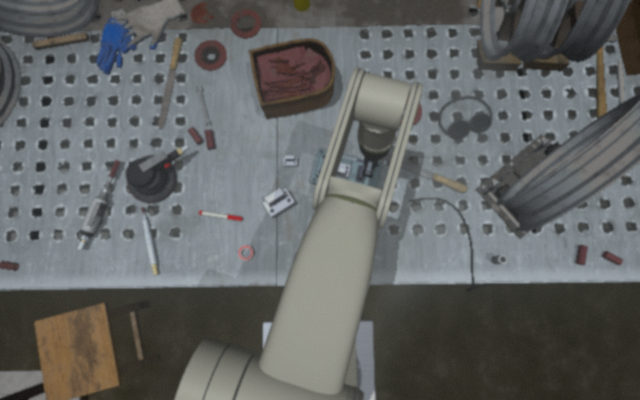

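```bash
python3 -c "
from bench import *
print(sense()['time'],sense()['ft_force']); print(hand_in())"
```

```text
37.0833 [ 0.49678933 -0.27128388 -0.67687462]
the job is handed in; nothing more can be done
None
```

The bracket now stands flat on the bed between the jaws, held by its two ends with its back to the robot's side. I handed the job in at 37.1 s of the 51 s allowed; no verdict came back.

**What I did:** I drew the jaw back by its tab to a gap of about 69.5 mm. I lifted the bracket by its lug, turned it a quarter turn and stood it on the bed. Then I slid the jaw up until it stopped and let go.

**Last checks:**
- **Clamping:** pushing the jaw with about 21 N no longer moved it. In the close pictures both ends of the foot meet the jaw faces.
- **Position:** the foot is centred along the jaw width to within about 1 mm, with the lug on the robot's side.
- **Bystanders:** the marker, bearing and the visible part of the file look unmoved in the top view; the arm hid the rest of the file.
- **Robot:** the gripper is clear of everything and the wrist force is about zero.

**What did not go to plan:**
- **Finger tips:** they stood about 28 mm farther back than the tool origin suggests, so my first grip on the tab closed above it and missed. I went lower and it held.
- **Tool tilt:** the tool had crept about 3 to 4° off vertical, so the bracket came down slightly tilted and slid about 3 mm. I lifted it, moved it back, and it settled flat when released.

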